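# Draw a flat-pack tray together with its cam lock

## Task

Finish the flat-pack wooden tray. First push its loose end panel toward the tray until the bolt stops inside the cam lock, then turn the tool carousel by one of its orange posts until the red driver comes out from under the clear hood to the front. Take the driver, put its blade in the slot of the steel cam disc, turn the disc clockwise all the way to its stop so that it draws the panel tight, and hang the driver back upright in its holder on the carousel without disturbing the spice jar, garlic and egg cup.

Things in the scene. Friction and masses are not known exactly. Their poses are not given: they have to be found in the camera images.
- board: Tray on a black mat, fixed (sizes in mm). Origin on the worktop under the centre of the light wood board (120 along x, 130 along y, top at z = 31). Its x axis points from the loose end panel toward the fixed far end panel (63 high, at x = 60 to 76). Two side strips 10 wide stand at y = +-59 up to z = 47.
- panel (a joint): Gap in m between the loose end panel and the board's end face. 0 = tight; starts at 0.025 to 0.035. The panel slides only along the board's x axis, with 2.5 N of friction, and stays where left. Pushed in with the lock open it stops hard at 0.004 to 0.005, the bolt head being in the cam; only turning the cam draws in the rest.
- panel_face (a point): Centre of the loose end panel's outer face (the face to push, along the board's +x). The panel is medium wood, 18 thick, 130 wide, its lower edge 3.5 mm and upper edge 63 mm above the worktop; this point is 33 mm above the worktop.
- cam (a joint): Angle of the cam disc in rad, growing clockwise seen from above. It starts open, between -0.1 and 0.1, and has a hard stop at 1.30. The panel is tight and locked beyond 1.0. Friction about 0.06 N m plus the pull on the panel; it stays where it is left.
- cam_slot (a point): Centre of the steel cam disc's upper face, 31 above the worktop, on the board at x = -25, y = 0. Disc diameter 40. The driver slot runs along this frame's x axis and turns with the disc (with joint cam = 0 its yaw is the board's yaw + 0.65): 24 long, 6 wide, 8 deep, centred, open upward. Red dots on disc and board meet when the lock is open.
- carousel: Fixed grey foot of the tool carousel, 192 mm diameter (all sizes in mm); origin on the worktop on the turning axis. Its -x side is the open front. A clear hood covers the back: roof from x = 22 backward, underside at 134, top at 138 (a blue bar on its front edge, to 140), clear wall at radius 92 behind. Two open blue trays on the dial (top 62) are its other stations, 2.1 rad from the driver's.
- carousel_front (a point): Point on the fixed foot to which the driver's holder has to be brought: 45 mm in front of the turning axis, 60 mm above the worktop.
- driver_place (a point): Centre of the driver's holder hole, on its upper face, 60 above the worktop, 45 from the turning axis of the white dial; turns with it. Its x axis points to the dial's axis. Hole 24 along x, 16 along y, through an 8 mm blue plate 54 by 42. The dial turns both ways (friction 0.06 N m) and stays where left. At the start the holder is 2.1 to 2.6 rad round from the front, under the hood.
- post_a (a point): Top of one orange upright post on the dial, 10 mm diameter, 68 mm from the axis, standing from the dial's lower disc to 102 mm above the worktop; 1.3 rad round from the holder, counter-clockwise seen from above. Push it sideways to turn the dial.
- post_b (a point): Top of the like orange post 1.3 rad round from the holder, clockwise seen from above.
- post_c (a point): Top of the like orange post across the dial from the holder.
- driver: Stubby flat-blade driver, 111 long, 80 g, hanging loose in its holder, blade down. Origin at the blade's tip, z up to the handle. Blade 16 wide along its x, 2.6 thick along y; 8 mm shaft; black collar of 34 diameter 46 to 51 above the tip, resting on the holder plate; red handle from 51 to 111, 26 along x and 22 along y (flat sides). Its x axis is along the hole's x axis.
- driver_grip (a point): Point on the driver's axis in the handle, 83 mm above the blade's tip: a good height to grip across the 22 mm sides.
- spice_jar: Bystander: spice jar with a black lid, 41 diameter, 105 high; origin under its centre.
- garlic: Bystander: garlic bulb, 60 by 60 by 59; origin under its centre.
- egg_cup: Bystander: cream stoneware egg cup, 47 diameter, 52 high; origin under its centre.

How it is judged:
By the outcome, as a careful person would: the job done as asked, in the order asked, and still so for the second after the job is handed in, with the robot touching nothing.
It also fails if it takes over 69 s, if anything falls off the work surface, if the arm or the gripper's body presses on something with over 40 N, if the wrist force passes 120 N, or if a joint passes its speed limit or range.

## Robot

A 6-joint arm with a two-finger parallel gripper is mounted at the origin on a cart in front of the work surface, level with it; the furniture and walls round the work are solid. World frame = base frame: x ahead of the robot, y to its left, z up, the work surface at z = 0. Lengths are in mm, angles in rad, forces in N, time in s.
With the tool pointing down it reaches from about 400 to 925 mm from the base axis. Payload 12.5 kg.
Tool frame: the origin (TCP) lies midway between the tips of the shut fingers; the grasp point (between the pads) lies 19 mm behind it; z points along the fingers, y is the line along which they close (so a half turn about z gives the same grasp; the last joint's range is limited). The gripper opens to 95 mm and grips with 3 to 60 N. Pads are 20 mm wide; open, the fingers measure 119 mm over their backs; the gripper's body (75 mm by 180 mm) begins 59 mm behind the grasp point.
Start: joints at [1.2, 0.491, 1.559, -0, 1.092, -0.106], TCP at [163.556, 603.241, 179.461] pointing down, gripper open.
Joint ranges: [-3.1, 3.1], [-0.84, 2.19], [0.05, 2.79], [-1.13, 4.28], [0.06, 2.93], [-2.69, 2.69]. Speed limits (rad/s): [2.22, 2.22, 2.79, 3.14, 3.14, 3.14].

## Interface

Orientations are given as [roll, pitch, yaw] about the fixed x, y, z axes, in that order (R = Rz(yaw) Ry(pitch) Rx(roll)).
In Python, from cell import * gives the robot as it stands. The module is installed in compiled form; this text tells all that it offers.
- The arm moves only by the tool arm_command, never from a script. Its arguments are lists of equal length, an entry for each row: "delta_pos": the shift along the world's x, y, z in units of 250 mm (1.0 is 250 mm), a list of three; "delta_rot": the turn, a rotation vector about the world's x, y, z in units of 90 degrees (1.0 is 90 degrees), a list of three; "claw": the closure, from 0 (fully open) to 1 (shut). In form: {"delta_pos": [[tx, ty, tz], ...], "delta_rot": [[wx, wy, wz], ...], "claw": [claw, ...]}. A call has exactly 5 rows; each row is the pose to reach, as a shift and turn from the pose commanded when the call began; what a row does not reach only later rows make up. A row lasts 1/12 s, in which the tool goes at most 41.7 mm and 7.16 degrees, less where a joint would pass 70% of its speed; a pose out of reach is approached as far as the arm can. A call with a number of a shift or a turn outside -1 to 1 is refused whole. A call with a gripper value outside its range is refused whole. The fingers move at their own pace and stop on an object; the grip force is fixed at half the most. Time passes only in rows, so rows that repeat a pose let the fingers close, or fill a call up. It gives the time, the measured TCP pose, the force, the opening and the grip force at its end, in the units of the state.
- state(): the state, without advancing time (a new reading comes with each control period).
- read_camera(name): name is "scene" or "top" or "wrist"; returns the picture (384x512x3 uint8, red, green, blue); there is no depth.
- calibration(name): a dict with "camera_matrix" (3x3 intrinsics, pixels), "k1" (the pictures are not rectified: a ray, as slopes to the right and down, at radius r is drawn at 1 + k1 r^2 times it, then the intrinsics apply), "T" (4x4, takes a point from camera to world coordinates). Camera axes: x right, y down, z forward; pixel columns grow to the right and rows downward; lengths in mm; the calibration is good to about 2 mm. A picture is of the moment at which its call begins: read the wrist's pose just before it. calibration takes no time and is no camera call; for the wrist camera it gives the pose at the moment of the call.
- job_done(): hands the job in; it is judged then, once.
The state is a dict: "t": time; "joints": joint angles; "qvel": joint speeds; "tau": joint torques, N m; "eef_pos": TCP position; "tcp_rot": TCP orientation; "ft_force": force on the tool from outside, world axes, zero at the start; "moment": the same for the moment, N m; "opening": opening from 0.0 (shut) to 1.0 (fully open); "grip_force": force on a finger pad.
Only numpy, scipy, OpenCV 4.12 (cv2) and the standard library are available. Lean on these libraries where they do the work, as an engineer would, in place of code of your own. Each camera call takes 0.05 s, during which the arm holds its last target. There are 200 camera calls.

## Working session

There is one attempt and no reset: what is moved stays moved. The work goes in short steps, Python scripts to look and compute and a tool call to move; the robot and the scene stay as the last step left them, time stands still between calls to the robot, and variables do not carry over. Pictures are saved under pics/ and viewed, at most 10 in all, crops included, and the job is handed in when it is done.

Besides the shell and the picture viewer there is one more tool, called after "Emit:" as name(argument=value, ...) on one line, values as JSON. arm_command: Moves the arm, as the interface text tells. Shifts and turns lie within -1 to 1; 1 stands for 250 mm of shift or 90 degrees of turn. Its arguments: {"type":"object","properties":{"delta_pos":{"type":"array"},"delta_rot":{"type":"array"},"claw":{"type":"array"}},"required":["delta_pos","delta_rot","claw"]}

```bash
mkdir -p pics
python3 - <<'E'
from cell import *
import cv2,numpy as np
s=state();print(s['t'],s['eef_pos'],s['tcp_rot'],s['opening'])
for n in ("scene","top"):
    im=read_camera(n);cv2.imwrite(f'pics/{n}0.png',im[:,:,::-1]);c=calibration(n);print(n,c['camera_matrix'],c['k1'],np.round(c['T'],3))
E
```

```text
0.0 [163.47569517 602.96078324 178.88305317] [-3.14054859e+00 -7.70156961e-05  2.87676362e+00] 1.0016406943920035
scene [[439.21247424   0.         254.84301947]
 [  0.         439.21247424 192.87927635]
 [  0.           0.           1.        ]] -0.03232416224992834 [[ 6.55000e-01 -5.21000e-01  5.47000e-01 -8.40510e+01]
 [-7.55000e-01 -4.67000e-01  4.60000e-01 -5.25461e+02]
 [ 1.60000e-02 -7.15000e-01 -6.99000e-01  8.68126e+02]
 [ 0.00000e+00  0.00000e+00  0.00000e+00  1.00000e+00]]
top [[445.56024044   0.         256.56430859]
 [  0.         445.56024044 198.92141862]
 [  0.           0.           1.        ]] 0.05849239293610152 [[ 1.300000e-02 -9.890000e-01  1.460000e-01  4.040150e+02]
 [-1.000000e+00 -1.400000e-02 -4.000000e-03 -2.737000e+00]
 [ 5.000000e-03 -1.460000e-01 -9.890000e-01  1.010856e+03]
 [ 0.000000e+00  0.000000e+00  0.000000e+00  1.000000e+00]]
```

View pics/scene0.png

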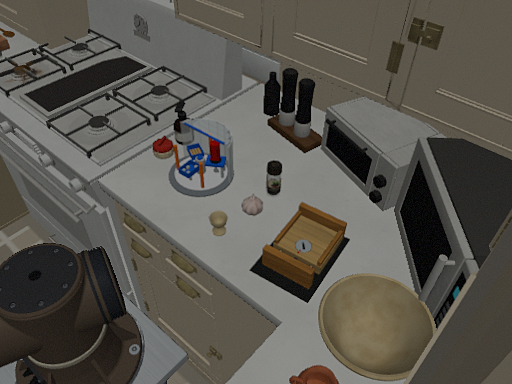

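View pics/top0.png

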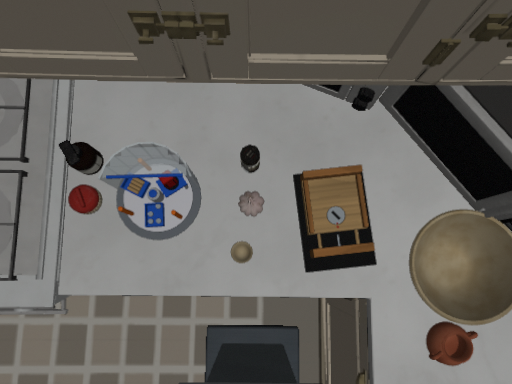

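The scene view shows the carousel left at about (203,170) with the red driver at (215,150) under the hood, and the tray at (305,245). The top view shows the carousel at (155,195), driver at (170,183), tray at (335,215), jar (250,157), garlic (251,204) and egg cup (242,252).

```bash
cat > h.py <<'E'
from cell import *
import cv2,numpy as np
def ray(n,px,c=None):
    c=c or calibration(n);K=c['camera_matrix'];d=np.array([(px[0]-K[0,2])/K[0,0],(px[1]-K[1,2])/K[1,1]])
    u=d.copy()
    for _ in range(20): u=d/(1+c['k1']*(u@u))
    T=np.array(c['T']);return T[:3,3],T[:3,:3]@np.array([u[0],u[1],1])
def onz(n,px,z,c=None):
    o,d=ray(n,px,c);return (o+d*(z-o[2])/d[2])
def proj(n,p,c=None):
    c=c or calibration(n);T=np.array(c['T']);q=T[:3,:3].T@(np.array(p,float)-T[:3,3]);u=q[:2]/q[2]
    u=u*(1+c['k1']*(u@u));K=c['camera_matrix'];return np.array([K[0,0]*u[0]+K[0,2],K[1,1]*u[1]+K[1,2]])
def cross(pa,pb,a='scene',b='top'):
    o1,d1=ray(a,pa);o2,d2=ray(b,pb);A=np.stack([d1,-d2],1);t=np.linalg.lstsq(A,o2-o1,rcond=None)[0]
    p,q=o1+t[0]*d1,o2+t[1]*d2;return (p+q)/2,np.linalg.norm(p-q)
def blobs(im,lo,hi,amin=4,roi=None):
    h=cv2.cvtColor(im,cv2.COLOR_RGB2HSV);m=cv2.inRange(h,lo,hi)
    n,l,st,ce=cv2.connectedComponentsWithStats(m)
    return [(np.round(ce[i],1).tolist(),st[i].tolist()) for i in range(1,n) if st[i,4]>=amin and (roi is None or roi[0]<ce[i][0]<roi[2] and roi[1]<ce[i][1]<roi[3])]
E
python3 - <<'E'
from h import *
t=cv2.imread('pics/top0.png');s=cv2.imread('pics/scene0.png')
a=cv2.resize(t[140:245,95:210],None,fx=3.4,fy=3.4,interpolation=cv2.INTER_CUBIC)
b=cv2.resize(t[155:275,285:385],None,fx=3.4,fy=3.4,interpolation=cv2.INTER_CUBIC)
H=410
o=np.zeros((H,800,3),np.uint8);o[:min(a.shape[0],H),:391]=a[:H,:391];o[:min(b.shape[0],H),400:740]=b[:H]
cv2.imwrite('pics/crop1.png',o)
for n,im,r in(('top',t,(95,140,210,245)),('scene',s,(160,110,245,200))):
    im=im[:,:,::-1].copy()
    print(n,'orange',blobs(im,(6,150,120),(16,255,255),4,r))
    print('red',blobs(im,(0,150,80),(4,255,255),4,r),blobs(im,(174,150,80),(180,255,255),4,r))
    print('blue',blobs(im,(105,120,80),(125,255,255),10,r))
E
```

```text
top orange [([119.7, 208.5], [118, 207, 4, 4, 14]), ([173.3, 212.1], [172, 211, 4, 4, 12])]
red [([165.2, 179.7], [160, 178, 13, 6, 48])] [([170.5, 177.0], [169, 177, 4, 1, 4])]
blue [([150.8, 182.3], [106, 173, 81, 25, 585]), ([152.3, 193.0], [149, 190, 8, 7, 47]), ([153.9, 214.3], [145, 202, 19, 25, 311])]
scene orange [([174.5, 145.3], [173, 145, 4, 2, 6]), ([200.1, 162.9], [199, 162, 3, 3, 8])]
red [([162.2, 144.7], [153, 136, 19, 16, 180]), ([213.7, 149.0], [210, 140, 9, 21, 96])] []
blue [([204.1, 133.2], [184, 123, 41, 22, 92]), ([191.8, 160.8], [179, 143, 25, 35, 273]), ([215.5, 161.9], [205, 155, 21, 13, 134])]
```

View pics/crop1.png

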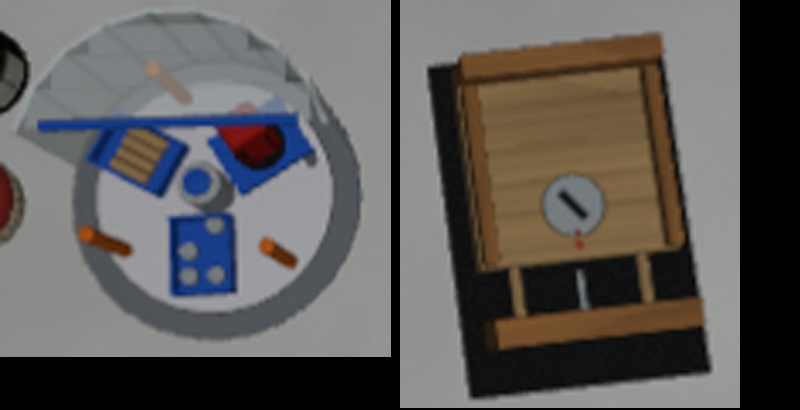

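The crop shows post tops at about (120,209), (174,212) and behind the hood (139,160). The holder and driver are at the back right, so post_b is the front-right post. The cam disc is at about (336,215), with the loose panel below it and the gap visible.

Run:
```python
from h import *
from scipy.optimize import least_squares
P=[onz('top',p,102)[:2] for p in ((119.7,208.2),(173.5,211.8),(139.3,159.8))]
f=least_squares(lambda c:[np.linalg.norm(p-c)-68 for p in P],np.mean(P,0));c=f.x
print('axis',c,f.fun,'ang',[np.arctan2(*(p-c)[::-1]) for p in P],np.round(P,1))
# foot outline check
t=cv2.imread('pics/top0.png')[:,:,::-1].copy();s=cv2.imread('pics/scene0.png')[:,:,::-1].copy()
print('post b cross',cross((200.1,162.5),(173.5,211.8)),'c',cross((174.5,145.3),(119.7,208.2)))
print('driver top',onz('top',(171.5,184),125))
print('hub',onz('top',(95+197/3.4,140+183/3.4),62))
# cam disc
q=lambda x,y:(285+(x-400)/3.4,155+y/3.4)
d=onz('top',q(573,205),31);print('disc',d)
e=[onz('top',q(*p),31) for p in((560,192),(588,218))];v=e[0]-e[1];print('slot dir',np.arctan2(v[1],v[0]))
dots=[onz('top',q(*p),31) for p in((577,232),(579,244))];v=dots[0]-dots[1];print('dots',dots,np.arctan2(v[1],v[0]))
m=[onz('top',q(*p),1) for p in((472,397),(429,66),(710,371))]
print('mat',np.round(m,1),np.arctan2(*(m[1]-m[0])[1::-1]),np.arctan2(*(m[0]-m[2])[1::-1])-np.pi/2)
pf=[onz('top',q(*p),63) for p in((495,348),(703,322),(487,322),(700,298))];print('panel',np.round(pf,1))
fp=[onz('top',q(*p),63) for p in((460,56),(660,36))];print('far',np.round(fp,1))
for n,p,z in(('jar',(249.5,153),105),('garlic',(251,204),30),('cup',(242,252),52)):print(n,onz('top',p,z))
```

```text
axis [552.69629074 216.20289002] [0.07070832 0.13204777 0.13014966] ang [np.float64(2.1523916675366657), np.float64(-2.261181140889834), np.float64(0.3344858742062645)] [[515.3 273.1]
 [509.3 163.7]
 [617.1 238.6]]
post b cross (array([508.64313709, 165.07565435,  99.29384877]), np.float64(2.6656946136962216)) c (array([515.17746791, 275.93098006,  95.49034016]), np.float64(2.52178023670606))
driver top [562.89967392 165.72622565 125.        ]
hub [552.19986145 216.45275635  62.        ]
disc [ 514.65205453 -181.91601203   31.        ]
slot dir 0.8194887439405956
dots [array([ 497.09930398, -184.25558035,   31.        ]), array([ 489.33177036, -185.43252821,   31.        ])] 0.15037757402935298
mat [[ 390.3 -119.3    1. ]
 [ 611.6  -91.     1. ]
 [ 409.7 -275.5    1. ]] 0.1272350341457994 0.12347633419952664
panel [[ 421.3 -126.5   63. ]
 [ 439.3 -255.3   63. ]
 [ 437.2 -121.7   63. ]
 [ 454.1 -253.9   63. ]]
far [[ 605.6 -105.3   63. ]
 [ 620.3 -232.8   63. ]]
jar [634.44723455  10.01094498 105.        ]
garlic [537.36364395   5.96538161  30.        ]
cup [430.68609658  23.44410438  52.        ]
```

Emit:
arm_command(delta_pos=[[0.12, -0.1, 0], [0.24, -0.2, 0], [0.36, -0.3, 0], [0.48, -0.4, 0], [0.6, -0.5, 0]], delta_rot=[[0, 0, -0.05], [0, 0, -0.1], [0, 0, -0.15], [0, 0, -0.2], [0, 0, -0.25]], claw=[0.5, 1, 1, 1, 1])

```text
t: 0.52
eef_pos: [314.5, 476.8, 179.2]
tcp_rot: [-3.141, 0.0, 2.481]
ft_force: [0.5, 0.4, -0.1]
opening: 0.706
grip_force: 0.0
```

Emit:
arm_command(delta_pos=[[0.08, -0.14, 0], [0.16, -0.28, 0], [0.24, -0.42, 0], [0.32, -0.56, 0], [0.4, -0.7, 0]], delta_rot=[[0, 0, -0.05], [0, 0, -0.1], [0, 0, -0.15], [0, 0, -0.2], [0, 0, -0.25]], claw=[1, 1, 1, 1, 1])

```text
t: 0.93
eef_pos: [414.0, 301.4, 179.3]
tcp_rot: [-3.141, -0.0, 2.088]
ft_force: [0.7, 0.9, -0.1]
opening: 0.358
grip_force: 0.0
```

Emit:
arm_command(delta_pos=[[0.01, -0.16, 0], [0.02, -0.32, 0], [0.02, -0.48, 0], [0.02, -0.64, 0], [0.02, -0.8, 0]], delta_rot=[[0, 0, -0.05], [0, 0, -0.1], [0, 0, -0.15], [0, 0, -0.2], [0, 0, -0.25]], claw=[1, 1, 1, 1, 1])

```text
t: 1.35
eef_pos: [418.0, 101.5, 179.4]
tcp_rot: [-3.141, -0.0, 1.695]
ft_force: [1.1, -0.6, -0.2]
opening: 0.025
grip_force: 0.0
```

Emit:
arm_command(delta_pos=[[0, -0.16, 0], [0, -0.32, 0], [0, -0.48, 0], [-0.01, -0.64, 0], [-0.03, -0.8, 0]], delta_rot=[[0, 0, 0], [0, 0, 0], [0, 0, 0], [0, 0, 0], [0, 0, 0]], claw=[1, 1, 1, 1, 1])

```text
t: 1.77
eef_pos: [410.7, -98.7, 179.5]
tcp_rot: [3.141, 0.0, 1.699]
ft_force: [0.7, 0.0, -0.5]
opening: 0.003
grip_force: 0.0
```

Emit:
arm_command(delta_pos=[[-0.03, -0.16, 0], [-0.06, -0.3, -0.1], [-0.09, -0.38, -0.24], [-0.1, -0.38, -0.38], [-0.1, -0.38, -0.38]], delta_rot=[[0, 0, 0], [0, 0, 0], [0, 0, 0], [0, 0, 0], [0, 0, 0]], claw=[1, 1, 1, 1, 1])

```text
t: 2.18
eef_pos: [383.0, -191.3, 80.0]
tcp_rot: [-3.135, -0.006, 1.696]
ft_force: [-0.4, 0.0, -0.3]
opening: 0.003
grip_force: 0.0
```

Run:
```python
from h import *
s=state();print(s['eef_pos'],s['joints'],s['ft_force'])
im=read_camera('top');cv2.imwrite('pics/t1.png',im[:,:,::-1])
c=calibration('wrist');w=read_camera('wrist');cv2.imwrite('pics/w1.png',w[:,:,::-1]);print(np.round(c['T'],3),c['camera_matrix'][0])
print('bar',[onz('top',p,140) for p in((106.8,177),(182.4,174.7))])
```

```text
[ 383.03024841 -191.28195102   80.00866342] [-6.17713478e-01  3.75287355e-01  2.12723520e+00  3.60665523e-05
  6.47532949e-01 -7.42770687e-01] [-0.39764124  0.03187879 -0.34997391]
[[ 9.92000e-01  1.22000e-01  2.50000e-02  3.77915e+02]
 [ 1.25000e-01 -9.65000e-01 -2.32000e-01 -1.25763e+02]
 [-5.00000e-03  2.33000e-01 -9.72000e-01  2.88233e+02]
 [ 0.00000e+00  0.00000e+00  0.00000e+00  1.00000e+00]] [341.59538049   0.         258.89272357]
bar [array([572.3268326, 290.2160402, 140.       ]), array([579.27988339, 142.08122786, 140.        ])]
```

Emit:
arm_command(delta_pos=[[0, -0.02, -0.1], [0, -0.02, -0.2], [0, -0.02, -0.2], [0.05, -0.014, -0.2], [0.1, -0.008, -0.2]], delta_rot=[[0, 0, 0], [0, 0, 0], [0, 0, 0], [0, 0, 0], [0, 0, 0]], claw=[1, 1, 1, 1, 1])

```text
t: 2.7
eef_pos: [413.0, -193.8, 36.6]
tcp_rot: [3.14, 0.001, 1.699]
ft_force: [0.6, 0.3, 1.1]
opening: 0.007
grip_force: 0.0
```

Emit:
arm_command(delta_pos=[[0.02, 0.0025, 0], [0.04, 0.005, 0], [0.06, 0.0075, 0], [0.08, 0.01, 0], [0.1, 0.0125, 0]], delta_rot=[[0, 0, 0], [0, 0, 0], [0, 0, 0], [0, 0, 0], [0, 0, 0]], claw=[1, 1, 1, 1, 1])

```text
t: 3.12
eef_pos: [436.5, -190.5, 34.7]
tcp_rot: [3.141, 0.0, 1.699]
ft_force: [-0.2, -0.1, -0.1]
opening: 0.005
grip_force: 0.0
```

Emit:
arm_command(delta_pos=[[0.01, 0.00125, 0], [0.02, 0.0025, 0], [0.03, 0.00375, 0], [0.04, 0.005, 0], [0.04, 0.005, 0]], delta_rot=[[0, 0, 0], [0, 0, 0], [0, 0, 0], [0, 0, 0], [0, 0, 0]], claw=[1, 1, 1, 1, 1])

```text
t: 3.53
eef_pos: [446.4, -189.4, 34.4]
tcp_rot: [3.141, 0.0, 1.699]
ft_force: [-0.1, -0.0, -1.1]
opening: 0.007
grip_force: 0.0
```

Run:
```python
from h import *
s=state();print(s['eef_pos'],s['ft_force'])
t=read_camera('top')[:,:,::-1];w=read_camera('wrist')[:,:,::-1]
cv2.imwrite('pics/m2.png',np.hstack([cv2.resize(t[150:280,280:390],(400,473),interpolation=cv2.INTER_CUBIC),cv2.resize(w,(400,473))]))
```

```text
[ 446.3959322  -189.41801361   34.42141727] [-0.08944409 -0.04478823 -1.14699654]
```

View pics/m2.png

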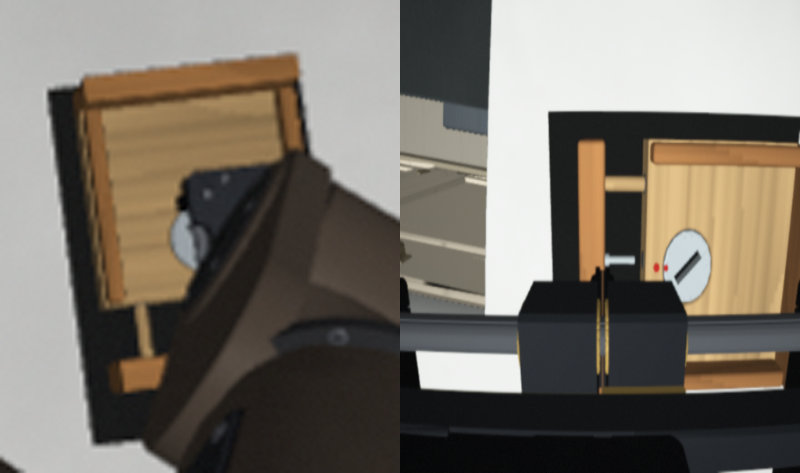

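The wrist half shows the fingertips near (602,290) beside the loose panel (x 578-605), with the gap still open. The disc is at (687,265) and its slot is clear. I'll work out where the tips really are relative to the panel.

Run:
```python
from h import *
s=state();p=s['eef_pos'];print(p)
f=lambda q:((q[0]-400)*512/400,q[1]*384/473)
print('tcp px',proj('wrist',p),'tip seen',f((602,275)))
for n,q,z in(('panel outer top',(578,150),63),('inner',(605,150),63),('outer low',(580,270),63),('disc',(687,265),31),('dot board',(656,267),31),('dot disc',(666,268),31),('mat corner',(549,113),1),('far strip y top',(655,145),47)):
    print(n,np.round(onz('wrist',f(q),z),1))
v=onz('wrist',f((700,252)),31)-onz('wrist',f((675,280)),31);print('slot',np.arctan2(v[1],v[0]))
```

```text
[ 445.98114989 -189.36209318   34.40871708]
tcp px [257.59393246 217.02569287] tip seen (258.56, 223.25581395348837)
panel outer top [ 423.5 -131.7   63. ]
inner [ 441.  -129.5   63. ]
outer low [ 430.4 -183.3   63. ]
disc [ 516.1 -180.4   31. ]
dot board [ 490.8 -184.6   31. ]
dot disc [ 499.1 -184.1   31. ]
mat corner [ 391.2 -117.8    1. ]
far strip y top [ 476.1 -123.3   47. ]
slot 0.786696781508855
```

Run:
```python
from h import *
s=state();p=s['eef_pos'];print(p,s['ft_force'],s['moment'],s['tau'])
for z in (34,40,50,63): print(z,proj('wrist',[p[0],p[1],z]))
w=read_camera('wrist')[:,:,::-1];t=read_camera('scene')[:,:,::-1]
cv2.imwrite('pics/m3.png',np.hstack([cv2.resize(w[170:290,200:320],(400,400),interpolation=cv2.INTER_CUBIC),cv2.resize(t[190:300,240:350],(400,400),interpolation=cv2.INTER_CUBIC)]))
```

```text
[ 445.98114989 -189.36209318   34.40871708] [ 0.02738071 -0.29505371 -0.17010199] [-0.09640788  0.05923308 -0.0068539 ] [ 9.91092436e-02 -5.11474121e+01 -1.44905949e+01  2.75538128e-02
  7.79596693e-02  1.48277002e-02]
34 [257.59634722 216.82562954]
40 [257.55999034 219.83821311]
50 [257.49474345 225.24686347]
63 [257.39995101 233.10975256]
```

View pics/m3.png

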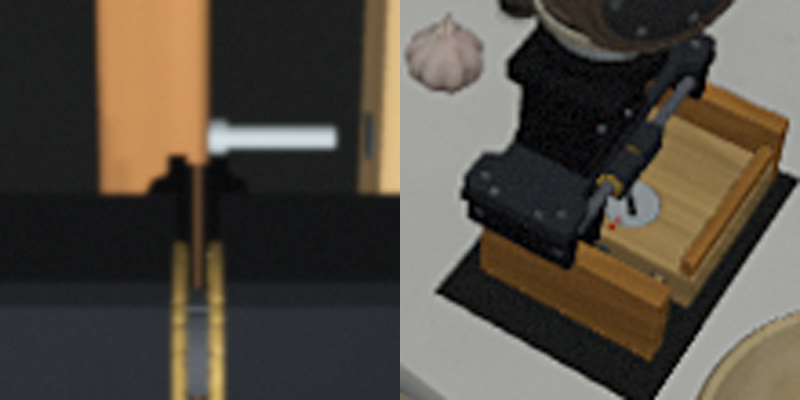

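The zoom shows the fingertips drawn in front of the panel rather than inside it, which doesn't fit a tip height of 34 mm. I'll check the heights by triangulation.

Run:
```python
from h import *
print('panel outer R top corner',cross((313.7,269.7),(374.1,249.7)))
t0=cv2.imread('pics/top0.png')
for n,p in(('tcp',[446,-189,34.4]),('panel c',[431,-191,63]),('pR',[439,-255,63]),('pL',[423,-127,63]),('disc',[515,-181,31]),('jarbase',[634,10,0])):
    print(n,'scene',np.round(proj('scene',p),1),'zoom',np.round((proj('scene',p)-[240,190])*400/110+[400,0],0),'top',np.round(proj('top',p),1))
s=state();print(s['joints'])
```

```text
panel outer R top corner (array([ 441.04916926, -255.44906681,   70.87115657]), np.float64(5.977428194101742))
tcp scene [288.8 262.3] zoom [577. 263.] top [339.9 246.5]
panel c scene [286.4 259.2] zoom [569. 252.] top [343.5 253.2]
pR scene [311.3 272.5] zoom [659. 300.] top [374.  249.8]
pL scene [262.6 246.6] zoom [482. 206.] top [313.2 256.5]
disc scene [303.4 244.3] zoom [631. 197.] top [335.5 215.1]
jarbase scene [273.1 191.6] zoom [520.   6.] top [250.  164.4]
[-5.38106883e-01  5.13900038e-01  2.04134219e+00  7.68102632e-05
  5.86429061e-01 -6.65983669e-01]
```

Run:
```python
from h import *
a=cv2.imread('pics/top0.png');b=read_camera('top')[:,:,::-1]
for x in (316,320):
    for im in(a,b): print(x,im[236:266,x,2].tolist())
s0=cv2.imread('pics/scene0.png');s1=read_camera('scene')[:,:,::-1]
for x in (300,306):
    for im in(s0,s1): print(x,im[250:300,x,2].tolist())
```

```text
316 [18, 15, 17, 16, 18, 15, 16, 14, 16, 14, 11, 16, 50, 98, 120, 120, 117, 115, 115, 117, 105, 67, 16, 15, 17, 16, 13, 14, 17, 16]
316 [27, 24, 24, 23, 26, 24, 25, 23, 25, 23, 25, 25, 69, 130, 159, 158, 155, 151, 153, 153, 138, 87, 24, 25, 26, 27, 25, 26, 26, 24]
320 [68, 82, 91, 101, 111, 114, 114, 116, 118, 124, 129, 116, 107, 117, 121, 118, 116, 115, 116, 116, 89, 28, 13, 17, 16, 17, 18, 15, 16, 16]
320 [92, 110, 121, 132, 146, 149, 152, 153, 156, 162, 168, 153, 141, 154, 158, 156, 153, 152, 153, 152, 118, 40, 26, 24, 25, 27, 24, 24, 24, 29]
300 [117, 98, 115, 119, 119, 128, 123, 89, 71, 77, 75, 82, 102, 103, 99, 101, 104, 107, 104, 71, 69, 68, 71, 74, 74, 67, 62, 64, 66, 62, 64, 63, 72, 77, 62, 26, 7, 20, 11, 8, 14, 17, 19, 15, 23, 18, 19, 6, 4, 119]
300 [141, 120, 140, 145, 143, 151, 151, 110, 92, 92, 91, 102, 125, 121, 121, 127, 127, 129, 126, 91, 85, 86, 89, 93, 91, 85, 77, 81, 83, 81, 84, 87, 91, 92, 75, 33, 22, 19, 20, 24, 22, 25, 22, 22, 25, 26, 17, 11, 14, 145]
306 [109, 99, 117, 124, 123, 122, 117, 119, 124, 127, 98, 74, 77, 75, 72, 108, 104, 97, 100, 105, 108, 108, 74, 68, 67, 72, 75, 77, 65, 68, 66, 67, 65, 65, 70, 71, 74, 71, 28, 18, 12, 22, 11, 15, 19, 14, 17, 22, 14, 17]
306 [132, 124, 141, 151, 149, 147, 142, 142, 150, 153, 119, 95, 93, 92, 96, 132, 126, 123, 124, 130, 131, 132, 93, 79, 83, 90, 93, 94, 80, 82, 82, 83, 79, 79, 88, 90, 91, 93, 36, 13, 16, 26, 22, 19, 27, 27, 19, 25, 26, 19]
```

Emit:
arm_command(delta_pos=[[-0.08, -0.01, 0], [-0.16, -0.02, 0], [-0.22, -0.028, 0], [-0.22, -0.028, 0], [-0.22, -0.028, 0]], delta_rot=[[0, 0, 0], [0, 0, 0], [0, 0, 0], [0, 0, 0], [0, 0, 0]], claw=[1, 1, 1, 1, 1])

```text
t: 4.25
eef_pos: [391.2, -196.7, 34.7]
tcp_rot: [3.141, 0.0, 1.698]
ft_force: [0.5, 0.1, 0.1]
opening: 0.005
grip_force: 0.0
```

Run:
```python
from h import *
s=state();p=s['eef_pos'];print(p,s['ft_force'])
print('tcp px',proj('wrist',p),'scene',proj('scene',p),'zoom',(proj('scene',p)-[220,180])*400/130+[400,0])
w=read_camera('wrist')[:,:,::-1];t=read_camera('scene')[:,:,::-1]
cv2.imwrite('pics/w4.png',w)
cv2.imwrite('pics/m4.png',np.hstack([cv2.resize(w[130:290,180:340],(400,400),interpolation=cv2.INTER_CUBIC),cv2.resize(t[180:310,220:350],(400,400),interpolation=cv2.INTER_CUBIC)]))
```

```text
[ 391.17976023 -196.72481706   34.67803554] [0.54138893 0.11805816 0.1149917 ]
tcp px [257.62210025 217.04846936] scene [276.67685797 278.76385776] zoom [574.3903322 303.8887931]
```

View pics/m4.png

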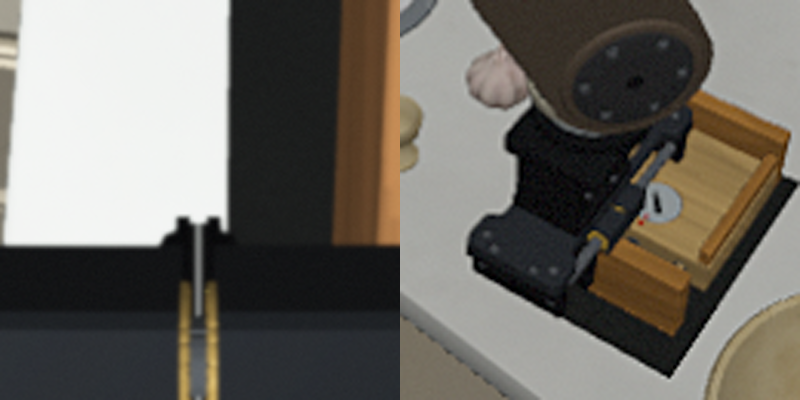

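The wrist view shows the tip at about (259,216) and the panel's outer top edge at u≈331, which puts the outer face at x≈430. So the panel is where I measured it, and the fingers seem to have passed over it. I'll go lower and approach again, watching the force.

Emit:
arm_command(delta_pos=[[0, 0, -0.04], [0, 0, -0.09], [0.03, 0.004, -0.09], [0.06, 0.008, -0.09], [0.09, 0.011, -0.09]], delta_rot=[[0, 0, 0], [0, 0, 0], [0, 0, 0], [0, 0, 0], [0, 0, 0]], claw=[1, 1, 1, 1, 1])

```text
t: 4.77
eef_pos: [415.1, -193.6, 12.3]
tcp_rot: [3.141, 0.0, 1.699]
ft_force: [0.2, -1.3, -0.7]
opening: 0.01
grip_force: 0.0
```

Emit:
arm_command(delta_pos=[[0.01, 0.001, 0], [0.02, 0.0025, 0], [0.03, 0.004, 0], [0.04, 0.005, 0], [0.05, 0.006, 0]], delta_rot=[[0, 0, 0], [0, 0, 0], [0, 0, 0], [0, 0, 0], [0, 0, 0]], claw=[1, 1, 1, 1, 1])

```text
t: 5.18
eef_pos: [425.9, -192.0, 12.1]
tcp_rot: [-3.141, -0.0, 1.699]
ft_force: [-2.8, 0.8, 2.4]
opening: 0.004
grip_force: 1.5
```

Run:
```python
from h import *
s=state();print(s['eef_pos'],s['ft_force'])
a=cv2.imread('pics/top0.png');b=read_camera('top')[:,:,::-1];cv2.imwrite('pics/t5.png',b)
for im in(a,b): print(im[236:266,316,2].tolist())
w=read_camera('wrist')[:,:,::-1];cv2.imwrite('pics/w5.png',w)
for v in (120,150,180): print(v,w[v,225:345:2,2].tolist())
```

```text
[ 425.8706644  -191.96748325   12.12378885] [-2.75881185  0.8021375   2.39390203]
[18, 15, 17, 16, 18, 15, 16, 14, 16, 14, 11, 16, 50, 98, 120, 120, 117, 115, 115, 117, 105, 67, 16, 15, 17, 16, 13, 14, 17, 16]
[27, 26, 24, 24, 25, 23, 25, 24, 24, 26, 41, 122, 159, 158, 155, 152, 152, 153, 152, 117, 34, 26, 26, 22, 24, 24, 23, 24, 24, 23]
120 [28, 29, 28, 28, 27, 26, 28, 29, 29, 27, 28, 27, 27, 29, 28, 28, 30, 28, 28, 29, 28, 28, 29, 45, 87, 96, 144, 185, 200, 202, 203, 203, 203, 202, 201, 200, 201, 204, 208, 210, 212, 214, 210, 209, 197, 155, 51, 26, 27, 28, 28, 26, 28, 26, 28, 28, 27, 28, 27, 29]
150 [29, 26, 28, 29, 27, 29, 29, 27, 26, 28, 26, 29, 28, 28, 28, 28, 26, 28, 26, 27, 30, 28, 28, 54, 87, 103, 161, 191, 202, 204, 203, 202, 202, 201, 201, 201, 203, 206, 208, 211, 213, 211, 209, 206, 179, 160, 199, 200, 200, 200, 198, 199, 197, 198, 197, 196, 194, 194, 194, 194]
180 [29, 28, 30, 28, 30, 29, 28, 29, 27, 28, 29, 28, 26, 28, 28, 28, 29, 28, 29, 29, 29, 25, 29, 60, 90, 105, 168, 194, 202, 202, 201, 203, 203, 201, 200, 202, 202, 205, 206, 208, 211, 210, 208, 193, 145, 46, 28, 28, 28, 28, 27, 28, 29, 28, 28, 28, 28, 30, 29, 28]
```

Emit:
arm_command(delta_pos=[[0.016, 0.002, 0], [0.032, 0.004, 0], [0.048, 0.006, 0], [0.064, 0.008, 0], [0.08, 0.01, 0]], delta_rot=[[0, 0, 0], [0, 0, 0], [0, 0, 0], [0, 0, 0], [0, 0, 0]], claw=[1, 1, 1, 1, 1])

```text
t: 5.7
eef_pos: [446.4, -189.5, 11.9]
tcp_rot: [-3.142, -0.0, 1.699]
ft_force: [-2.7, -0.1, 2.7]
opening: 0.003
grip_force: 1.6
```

Emit:
arm_command(delta_pos=[[0.004, 0.0005, 0], [0.008, 0.001, 0], [0.01, 0.00125, 0], [0.012, 0.0015, 0], [0.012, 0.0015, 0]], delta_rot=[[0, 0, 0], [0, 0, 0], [0, 0, 0], [0, 0, 0], [0, 0, 0]], claw=[1, 1, 1, 1, 1])

```text
t: 6.12
eef_pos: [449.1, -189.3, 11.9]
tcp_rot: [3.142, -0.0, 1.699]
ft_force: [-1.0, 0.4, 0.5]
opening: 0.004
grip_force: 0.9
```

Emit:
arm_command(delta_pos=[[0.004, 0.0005, 0], [0.004, 0.0005, 0], [0.008, 0.001, 0], [0.008, 0.001, 0], [0.008, 0.001, 0]], delta_rot=[[0, 0, 0], [0, 0, 0], [0, 0, 0], [0, 0, 0], [0, 0, 0]], claw=[1, 1, 1, 1, 1])

```text
t: 6.53
eef_pos: [451.1, -189.0, 11.9]
tcp_rot: [3.141, 0.0, 1.699]
ft_force: [-2.0, 0.7, 1.5]
opening: 0.005
grip_force: 1.0
```

Run:
```python
from h import *
s=state();print(s['eef_pos'],s['ft_force'])
b=read_camera('top')[:,:,::-1]
print(b[230:262,316,2].tolist())
w=read_camera('wrist')[:,:,::-1];cv2.imwrite('pics/w6.png',w);t=read_camera('scene')[:,:,::-1]
cv2.imwrite('pics/m6.png',np.hstack([cv2.resize(w[60:280,180:400],(400,400),interpolation=cv2.INTER_CUBIC),cv2.resize(t[180:310,220:350],(400,400),interpolation=cv2.INTER_CUBIC)]))
```

```text
[ 451.11030419 -188.99826226   11.94795643] [-2.01335264  0.71989671  1.46034341]
[168, 174, 172, 125, 64, 131, 166, 164, 160, 159, 158, 159, 156, 119, 52, 26, 24, 25, 26, 26, 28, 26, 27, 27, 29, 27, 27, 27, 27, 26, 28, 28]
```

View pics/m6.png

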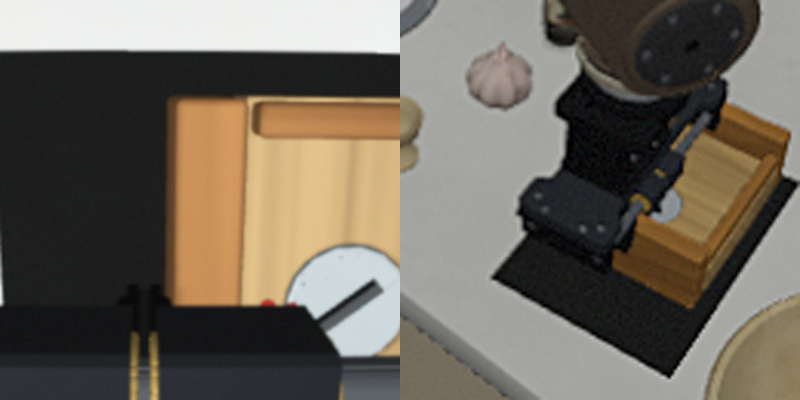

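The wrist half shows the panel almost against the board, and the tips at (148,290) touch its outer face. It has moved about 27.7 mm by the top camera, so I'll press on until the hard stop shows in the force.

Emit:
arm_command(delta_pos=[[0.004, 0.0005, 0], [0.008, 0.001, 0], [0.008, 0.001, 0], [0.008, 0.001, 0], [0.008, 0.001, 0]], delta_rot=[[0, 0, 0], [0, 0, 0], [0, 0, 0], [0, 0, 0], [0, 0, 0]], claw=[1, 1, 1, 1, 1])

```text
t: 7.1
eef_pos: [452.0, -188.7, 11.9]
tcp_rot: [-3.14, -0.001, 1.699]
ft_force: [-9.6, -2.6, 4.9]
opening: 0.004
grip_force: 4.9
```

Emit:
arm_command(delta_pos=[[-0.08, -0.01, 0], [-0.1, 0, 0.13], [-0.1, 0.1, 0.29], [-0.1, 0.2, 0.45], [-0.1, 0.3, 0.52]], delta_rot=[[0, 0, 0], [0, 0, 0.05], [0, 0, 0.12], [0, 0, 0.19], [0, 0, 0.26]], claw=[1, 1, 1, 1, 1])

```text
t: 7.52
eef_pos: [428.9, -114.2, 144.4]
tcp_rot: [3.14, 0.003, 2.111]
ft_force: [1.0, 1.0, -0.2]
opening: 0.004
grip_force: 0.0
```

Emit:
arm_command(delta_pos=[[0, 0.1, 0], [0, 0.2, 0], [0, 0.2, 0], [0, 0.2, 0], [0, 0.2, 0]], delta_rot=[[0, 0, 0.07], [0, 0, 0.15], [0, 0, 0.22], [0, 0, 0.3], [0, 0, 0.37]], claw=[1, 1, 1, 1, 1])

```text
t: 7.93
eef_pos: [428.7, -63.3, 142.3]
tcp_rot: [3.141, 0.002, 2.696]
ft_force: [-0.8, 0.1, 0.2]
opening: 0.002
grip_force: 0.0
```

Run:
```python
from h import *
s=state();p=s['eef_pos'];print(p,s['tcp_rot'],s['opening'],proj('wrist',p))
cv2.imwrite('pics/o1.png',read_camera('wrist')[:,:,::-1])
b=read_camera('top')[:,:,::-1];cv2.imwrite('pics/t7.png',b);print(b[230:262,316,2].tolist())
```

```text
[428.67117338 -63.33763184 142.2983223 ] [3.14118002e+00 1.69715164e-03 2.69573542e+00] 0.0016274423601090853 [257.83713915 215.63123044]
[57, 57, 59, 59, 60, 61, 61, 61, 62, 64, 63, 64, 64, 65, 67, 68, 70, 71, 71, 72, 73, 73, 74, 73, 73, 72, 72, 70, 70, 68, 67, 66]
```

Emit:
arm_command(delta_pos=[[0, 0, 0], [0, 0, 0], [0, 0, 0], [0, 0, 0], [0, 0, 0]], delta_rot=[[0, 0, 0.07], [0, 0, 0.15], [0, 0, 0.22], [0, 0, 0.3], [0, 0, 0.37]], claw=[0.72, 0.72, 0.72, 0.72, 0.72])

```text
t: 8.45
eef_pos: [428.4, -64.0, 142.0]
tcp_rot: [-3.141, 0.001, -3.012]
ft_force: [-1.3, -0.1, 0.1]
opening: 0.265
grip_force: 0.0
```

Run:
```python
from h import *
s=state();p=s['eef_pos'];print(p,s['tcp_rot'],s['opening'],proj('wrist',p))
cv2.imwrite('pics/o2.png',read_camera('wrist')[:,:,::-1])
a=cv2.imread('pics/o1.png');b=cv2.imread('pics/o2.png')
cv2.imwrite('pics/m7.png',np.hstack([cv2.resize(i[150:310,180:340],(400,400),interpolation=cv2.INTER_CUBIC) for i in(a,b)]))
```

```text
[428.39404219 -63.96486564 142.01392693] [-3.14142984e+00  6.78474471e-04 -3.01240320e+00] 0.2649979510933614 [258.51824861 215.20424854]
```

View pics/m7.png

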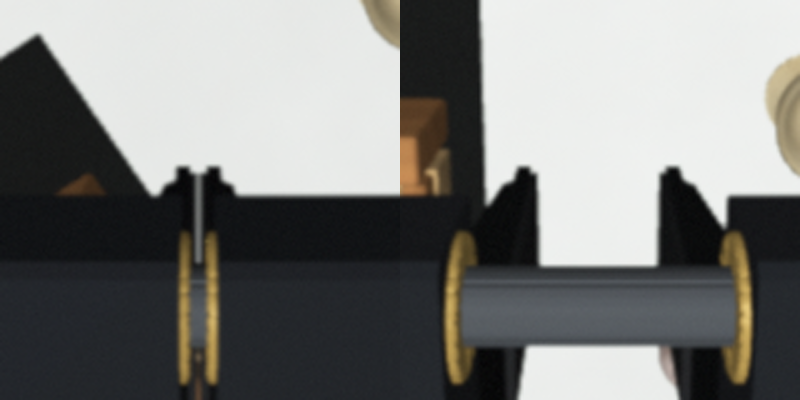

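The shut fingers (left half) end at v≈217, and the opened ones (right half) have inner faces about 48 px apart. That puts the real tips roughly 30 mm above the reported TCP, which agrees with the tips clearing the 63 mm panel at z = 34. I'll allow for it from here and go to post_b.

Emit:
arm_command(delta_pos=[[0.05, 0.15, 0], [0.1, 0.3, 0], [0.15, 0.45, 0], [0.2, 0.6, 0], [0.25, 0.75, 0]], delta_rot=[[0, 0, 0.06], [0, 0, 0.12], [0, 0, 0.18], [0, 0, 0.24], [0, 0, 0.3]], claw=[0.6, 0.6, 0.6, 0.6, 0.6])

```text
t: 8.92
eef_pos: [491.2, 125.6, 142.1]
tcp_rot: [-3.141, 0.001, -2.545]
ft_force: [0.1, -0.8, -0.1]
opening: 0.4
grip_force: 0.0
```

Emit:
arm_command(delta_pos=[[0.03, 0.08, 0], [0.072, 0.163, 0], [0.072, 0.163, 0], [0.072, 0.163, 0], [0.072, 0.163, 0]], delta_rot=[[0, 0, 0.06], [0, 0, 0.12], [0, 0, 0.17], [0, 0, 0.17], [0, 0, 0.17]], claw=[0.6, 0.6, 0.6, 0.6, 0.6])

```text
t: 9.33
eef_pos: [508.5, 164.4, 141.7]
tcp_rot: [3.141, -0.0, -2.282]
ft_force: [-0.2, -0.2, -0.0]
opening: 0.399
grip_force: 0.0
```

Run:
```python
from h import *
s=state();p=s['eef_pos'];print(p,s['tcp_rot'],s['joints'])
c=calibration('wrist');w=read_camera('wrist');cv2.imwrite('pics/o3.png',w[:,:,::-1])
r=blobs(w,(6,140,110),(17,255,255),15);print(r)
for b in r: print(np.round(onz('wrist',b[0],102,c),1))
b=read_camera('top')[:,:,::-1];cv2.imwrite('pics/t8.png',b);print(b[230:262,316,2].tolist())
print('foot bar',blobs(w,(105,120,60),(125,255,255),60))
```

```text
[508.46150517 164.42535793 141.74915179] [ 3.14133459e+00 -2.22698277e-04 -2.28177104e+00] [ 1.89093681e-01  4.07709898e-01  1.82491840e+00  8.07791683e-05
  9.09299215e-01 -2.24157386e+00]
[([258.2, 191.4], [253, 175, 11, 32, 275]), ([225.6, 300.9], [221, 289, 10, 25, 166])]
[505.4 159.4 102. ]
[584.8 211.1 102. ]
[150, 155, 152, 112, 70, 120, 148, 146, 143, 141, 141, 142, 130, 89, 39, 22, 23, 22, 23, 21, 23, 22, 21, 23, 24, 22, 23, 24, 24, 23, 22, 22]
foot bar [([290.7, 224.8], [260, 193, 69, 64, 1572]), ([192.5, 231.6], [184, 219, 24, 32, 420]), ([233.2, 241.3], [222, 228, 23, 29, 454]), ([273.3, 310.0], [247, 288, 49, 32, 515]), ([217.8, 312.8], [210, 303, 20, 17, 176])]
```

Emit:
arm_command(delta_pos=[[0, 0, -0.1], [0, 0, -0.2], [0, 0, -0.3], [0, 0, -0.37], [0, 0, -0.37]], delta_rot=[[0, 0, 0], [0, 0, 0], [0, 0, 0], [0, 0, 0], [0, 0, 0]], claw=[0.6, 0.6, 0.6, 0.6, 0.6])

```text
t: 9.85
eef_pos: [507.0, 163.5, 46.8]
tcp_rot: [3.139, -0.004, -2.28]
ft_force: [-0.8, 0.7, -0.1]
opening: 0.403
grip_force: 0.0
```

Emit:
arm_command(delta_pos=[[0, 0, 0], [0, 0, 0], [0, 0, 0], [0, 0, 0], [0, 0, 0]], delta_rot=[[0, 0, 0], [0, 0, 0], [0, 0, 0], [0, 0, 0], [0, 0, 0]], claw=[0.8, 0.8, 0.8, 0.8, 0.8])

```text
t: 10.27
eef_pos: [508.9, 164.5, 50.4]
tcp_rot: [-3.141, 0.001, -2.276]
ft_force: [0.3, 0.3, 0.3]
opening: 0.203
grip_force: 0.0
```

Run:
```python
import numpy as np
ax=np.array([552.7,216.2]);th0=-2.272;tot=2.125
p0=ax+68*np.array([np.cos(th0),np.sin(th0)])
N=25
for call in range(5):
    base=th0-tot*(call*5)/N;pb=ax+68*np.array([np.cos(base),np.sin(base)])
    for k in range(1,6):
        th=base-tot*k/N;p=ax+68*np.array([np.cos(th),np.sin(th)])-pb
        print(call,np.round(p/250,3),round(-tot*k/N/1.5708,3))
```

```text
0 [-0.017  0.016] -0.054
0 [-0.033  0.033] -0.108
0 [-0.047  0.051] -0.162
0 [-0.059  0.07 ] -0.216
0 [-0.07   0.091] -0.271
1 [-0.009  0.021] -0.054
1 [-0.016  0.043] -0.108
1 [-0.022  0.066] -0.162
1 [-0.025  0.089] -0.216
1 [-0.026  0.112] -0.271
2 [0.001 0.023] -0.054
2 [0.003 0.046] -0.108
2 [0.007 0.069] -0.162
2 [0.014 0.091] -0.216
2 [0.022 0.113] -0.271
3 [0.01  0.021] -0.054
3 [0.022 0.041] -0.108
3 [0.035 0.06 ] -0.162
3 [0.05  0.077] -0.216
3 [0.066 0.094] -0.271
4 [0.018 0.015] -0.054
4 [0.037 0.028] -0.108
4 [0.057 0.04 ] -0.162
4 [0.077 0.05 ] -0.216
4 [0.099 0.058] -0.271
```

Emit:
arm_command(delta_pos=[[-0.017, 0.016, 0], [-0.033, 0.033, 0], [-0.047, 0.051, 0], [-0.059, 0.07, 0], [-0.07, 0.091, 0]], delta_rot=[[0, 0, -0.054], [0, 0, -0.108], [0, 0, -0.162], [0, 0, -0.216], [0, 0, -0.27]], claw=[0.8, 0.8, 0.8, 0.8, 0.8])

```text
t: 10.68
eef_pos: [491.3, 187.4, 50.0]
tcp_rot: [-3.141, 0.001, -2.704]
ft_force: [1.1, -0.1, -0.1]
opening: 0.198
grip_force: 0.5
```

Run:
```python
from h import *
print('bottle top',cross((181,105),(70,150)),cross((186,125),(86,156)),onz('top',(86,156),120),onz('top',(70,150),180))
b=read_camera('top')[:,:,::-1];cv2.imwrite('pics/t9.png',b);s=read_camera('scene')[:,:,::-1];cv2.imwrite('pics/s9.png',s)
print(blobs(s[:,:,::-1].copy(),(0,150,80),(4,255,255),20,(190,120,245,200)),blobs(s[:,:,::-1].copy(),(6,150,120),(16,255,255),4,(160,110,245,200)))
```

```text
bottle top (array([626.65092324, 367.54343784, 134.90664241]), np.float64(0.6441257161857642)) (array([633.46095387, 363.93208954,  60.10913609]), np.float64(0.5402914951580078)) [618.82522674 341.01153868 120.        ] [615.40890499 348.26648723 180.        ]
[([212.8, 160.0], [209, 154, 9, 11, 36])] []
```

Emit:
arm_command(delta_pos=[[-0.009, 0.021, 0], [-0.016, 0.043, 0], [-0.022, 0.066, 0], [-0.025, 0.089, 0], [-0.026, 0.112, 0]], delta_rot=[[0, 0, -0.054], [0, 0, -0.108], [0, 0, -0.162], [0, 0, -0.216], [0, 0, -0.27]], claw=[0.8, 0.8, 0.8, 0.8, 0.8])

```text
t: 11.2
eef_pos: [484.7, 215.2, 49.8]
tcp_rot: [3.142, 0.0, -3.125]
ft_force: [-0.2, -0.9, 0.9]
opening: 0.2
grip_force: 0.6
```

Emit:
arm_command(delta_pos=[[0.001, 0.023, 0], [0.003, 0.046, 0], [0.007, 0.069, 0], [0.014, 0.091, 0], [0.022, 0.113, 0]], delta_rot=[[0, 0, -0.054], [0, 0, -0.108], [0, 0, -0.162], [0, 0, -0.216], [0, 0, -0.27]], claw=[0.8, 0.8, 0.8, 0.8, 0.8])

```text
t: 11.62
eef_pos: [490.1, 243.4, 49.7]
tcp_rot: [-3.141, -0.0, 2.735]
ft_force: [-0.5, -1.4, 0.9]
opening: 0.203
grip_force: 0.6
```

Emit:
arm_command(delta_pos=[[0.01, 0.021, 0], [0.022, 0.041, 0], [0.035, 0.06, 0], [0.05, 0.077, 0], [0.066, 0.094, 0]], delta_rot=[[0, 0, -0.054], [0, 0, -0.108], [0, 0, -0.162], [0, 0, -0.216], [0, 0, -0.27]], claw=[0.8, 0.8, 0.8, 0.8, 0.8])

```text
t: 12.03
eef_pos: [506.6, 266.9, 49.7]
tcp_rot: [-3.141, -0.0, 2.31]
ft_force: [0.6, -0.9, -0.3]
opening: 0.204
grip_force: 0.5
```

Emit:
arm_command(delta_pos=[[0.018, 0.015, 0], [0.037, 0.028, 0], [0.057, 0.04, 0], [0.077, 0.05, 0], [0.099, 0.058, 0]], delta_rot=[[0, 0, -0.054], [0, 0, -0.108], [0, 0, -0.162], [0, 0, -0.216], [0, 0, -0.27]], claw=[0.8, 0.8, 0.8, 0.8, 0.8])

```text
t: 12.45
eef_pos: [531.3, 281.5, 49.6]
tcp_rot: [-3.141, -0.0, 1.886]
ft_force: [-1.2, -1.2, 0.4]
opening: 0.204
grip_force: 0.7
```

Emit:
arm_command(delta_pos=[[0, 0, 0], [0, 0, 0], [0, 0, 0], [0, 0, 0], [0, 0, 0]], delta_rot=[[0, 0, 0], [0, 0, 0], [0, 0, 0], [0, 0, 0], [0, 0, 0]], claw=[0.86, 0.86, 0.86, 0.86, 0.86])

```text
t: 12.87
eef_pos: [531.1, 281.3, 49.5]
tcp_rot: [-3.142, 0.0, 1.889]
ft_force: [0.1, -1.2, 0.7]
opening: 0.142
grip_force: 0.4
```

Run:
```python
from h import *
s=state();p=s['eef_pos'];print(p,s['tcp_rot'],s['joints'])
b=read_camera('top');cv2.imwrite('pics/t10.png',b[:,:,::-1]);q=read_camera('scene');cv2.imwrite('pics/s10.png',q[:,:,::-1])
for n,im,r in(('top',b,(95,140,210,245)),('scene',q,(160,110,245,200))):
    print(n,'orange',blobs(im,(6,150,120),(16,255,255),4,r),'red',blobs(im,(0,150,80),(4,255,255),6,r),blobs(im,(174,150,80),(180,255,255),4,r))
```

```text
[531.11064173 281.28244495  49.51241037] [-3.14152401e+00  1.43612703e-04  1.88899334e+00] [ 3.77255131e-01  6.11218980e-01  1.74337695e+00 -1.96685599e-04
  7.87073737e-01  5.91969701e-02]
top orange [([180.9, 196.9], [179, 195, 5, 5, 14])] red [([147.3, 211.3], [142, 206, 11, 12, 121])] []
scene orange [([212.7, 160.0], [212, 159, 3, 3, 7]), ([212.8, 165.0], [212, 163, 2, 5, 5])] red [([161.4, 145.9], [153, 140, 19, 13, 154]), ([186.5, 155.1], [183, 147, 10, 21, 103]), ([191.2, 160.9], [190, 158, 3, 8, 10])] []
```

Emit:
arm_command(delta_pos=[[0, 0, 0], [0, 0, 0], [0, 0, 0], [0, 0, 0], [0, 0, 0]], delta_rot=[[0, 0, 0], [0, 0, 0], [0, 0, 0], [0, 0, 0], [0, 0, 0]], claw=[0.92, 0.92, 0.92, 0.92, 0.92])

```text
t: 13.38
eef_pos: [531.3, 281.5, 49.5]
tcp_rot: [3.142, -0.0, 1.887]
ft_force: [-2.1, -0.5, 0.5]
opening: 0.095
grip_force: 30.0
```

Emit:
arm_command(delta_pos=[[0, 0, 0], [0, 0, 0], [0, 0, 0.05], [0, 0, 0.2], [0, 0, 0.35]], delta_rot=[[0, 0, 0], [0, 0, 0], [0, 0, 0], [0, 0, 0], [0, 0, 0]], claw=[0.75, 0.65, 0.6, 0.5, 0.4])

```text
t: 13.8
eef_pos: [530.6, 281.2, 136.8]
tcp_rot: [-3.139, 0.0, 1.887]
ft_force: [-1.0, 0.7, 0.3]
opening: 0.387
grip_force: 0.0
```

Emit:
arm_command(delta_pos=[[-0.08, -0.04, 0.05], [-0.2, -0.12, 0.1], [-0.32, -0.2, 0.12], [-0.44, -0.28, 0.12], [-0.5, -0.36, 0.12]], delta_rot=[[0, 0, -0.07], [0, 0, -0.14], [0, 0, -0.21], [0, 0, -0.28], [0, 0, -0.35]], claw=[0.4, 0.4, 0.4, 0.4, 0.4])

```text
t: 14.22
eef_pos: [403.4, 190.7, 167.3]
tcp_rot: [3.141, -0.0, 1.333]
ft_force: [1.1, -0.5, 0.8]
opening: 0.601
grip_force: 0.0
```

Run:
```python
from h import *
s=state();p=s['eef_pos'];print(p,s['tcp_rot'],s['joints'])
b=read_camera('top');cv2.imwrite('pics/t11.png',b[:,:,::-1]);q=read_camera('scene');cv2.imwrite('pics/s11.png',q[:,:,::-1])
c=calibration('wrist');w=read_camera('wrist');cv2.imwrite('pics/w11.png',w[:,:,::-1])
for n,im,r in(('top',b,(95,140,210,245)),('scene',q,(160,110,245,200)),('wrist',w,None)):
    print(n,'orange',blobs(im,(6,150,120),(16,255,255),4,r),'red',blobs(im,(0,150,80),(4,255,255),6,r))
T=cv2.resize(b[140:245,95:210,::-1],(400,365),interpolation=cv2.INTER_CUBIC);W=cv2.resize(w[:,:,::-1],(400,300));S=cv2.resize(q[100:205,150:265,::-1],(400,365),interpolation=cv2.INTER_CUBIC)
o=np.zeros((600,800,3),np.uint8);o[:365,:400]=T;o[:365,400:]=S
x=b[155:275,285:385,::-1];o[365:,:196]=cv2.resize(x,(196,235));o[365:,400:713]=cv2.resize(w[:,:,::-1],(313,235))
cv2.imwrite('pics/m11.png',o)
```

```text
[403.38031162 190.73359656 167.31265847] [ 3.14147205e+00 -8.71498933e-05  1.33297406e+00] [2.93439525e-01 2.53564055e-01 1.99181342e+00 1.79759865e-05
 8.96067040e-01 5.31250571e-01]
top orange [([180.6, 197.8], [179, 196, 4, 5, 14]), ([116.7, 200.7], [115, 199, 4, 5, 15])] red [([147.4, 206.8], [142, 206, 10, 3, 23])]
scene orange [([177.0, 141.5], [176, 141, 3, 2, 6]), ([215.2, 153.2], [215, 152, 2, 3, 4]), ([212.0, 160.0], [211, 159, 3, 3, 7]), ([212.4, 165.4], [212, 163, 2, 5, 8])] red [([161.2, 145.1], [153, 136, 18, 16, 172]), ([187.1, 156.1], [182, 147, 12, 21, 128])]
wrist orange [([380.6, 46.7], [358, 34, 42, 26, 335]), ([466.9, 97.4], [452, 95, 31, 5, 122]), ([414.8, 194.3], [386, 179, 46, 25, 176])] red [([381.3, 134.5], [353, 118, 54, 34, 1317])]
```

View pics/m11.png

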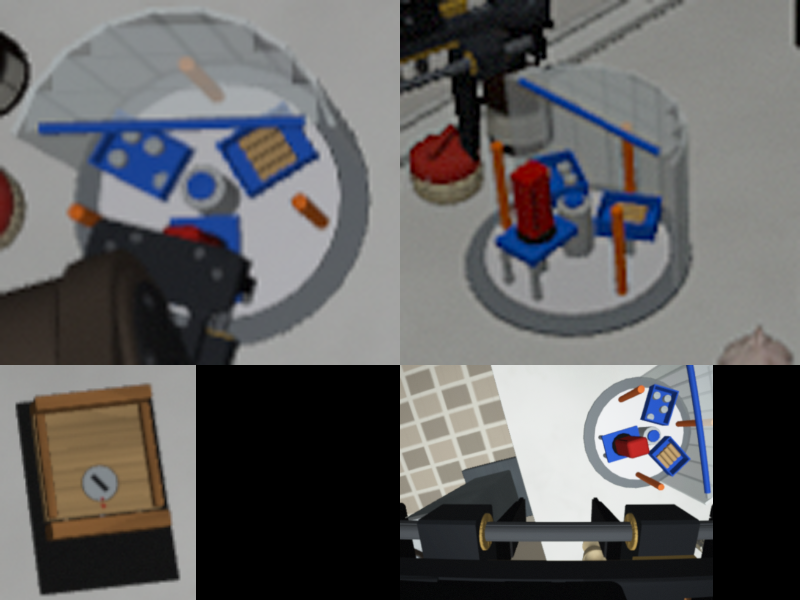

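The top view shows the driver at the front, with posts on either side at (117,201) and (181,198) and the third at the back. The scene view shows it upright in its plate, and the panel is pushed in. Now I'll compute the holder pose.

Run:
```python
from h import *
b=cv2.imread('pics/t11.png')[:,:,::-1].copy()
print(blobs(b,(6,120,100),(17,255,255),4,(95,140,210,245)))
P={'a':(180.4,197.0),'b':(116.6,200.5),'c':(148.2,158.7)}
ax=np.array([552.7,216.2]);off={'a':1.3,'b':-1.3,'c':np.pi}
from scipy.optimize import least_squares
Q=[onz('top',P[k],102)[:2] for k in 'abc']
f=lambda x:np.concatenate([x[:2]+68*np.array([np.cos(x[2]+off[k]),np.sin(x[2]+off[k])])-q for k,q in zip('abc',Q)])
r=least_squares(f,[552.7,216.2,3.14]);x=r.x;print(x,np.round(r.fun,1))
print('holder',x[:2]+45*np.array([np.cos(x[2]),np.sin(x[2])]))
print('bar',[onz('top',p,140) for p in((95+40/3.478,140+129/3.478),(95+303/3.478,140+120/3.478))])
# wrist: driver top bounds
w=cv2.imread('pics/w11.png');h=cv2.cvtColor(w,cv2.COLOR_BGR2HSV);m=cv2.inRange(h,(0,150,60),(5,255,255));n,l,st,ce=cv2.connectedComponentsWithStats(m)
```

```text
[([182.8, 200.0], [179, 196, 10, 9, 31]), ([117.5, 201.2], [115, 199, 7, 6, 26])]
[553.12017103 216.44605116   3.20687383] [-0.9 -0.9 -0.4  0.4  1.3  0.5]
holder [508.21602371 213.51048421]
bar [array([572.13632127, 290.7866689 , 140.        ]), array([579.67073661, 142.65142309, 140.        ])]
```

Emit:
arm_command(delta_pos=[[0, 0, 0], [0, 0, 0], [0, 0, 0], [0.05, 0, 0], [0.1, 0.02, 0]], delta_rot=[[0, 0, -0.077], [0, 0, -0.154], [0, 0, -0.23], [0, 0, -0.31], [0, 0, -0.38]], claw=[0.45, 0.45, 0.45, 0.45, 0.45])

```text
t: 14.78
eef_pos: [432.5, 196.9, 167.0]
tcp_rot: [3.141, -0.001, 0.736]
ft_force: [0.4, 0.4, 0.3]
opening: 0.55
grip_force: 0.0
```

Emit:
arm_command(delta_pos=[[0.08, 0.02, 0], [0.16, 0.04, 0], [0.24, 0.06, 0], [0.308, 0.07, 0], [0.308, 0.07, 0]], delta_rot=[[0, 0, -0.077], [0, 0, -0.154], [0, 0, -0.23], [0, 0, -0.31], [0, 0, -0.38]], claw=[0.45, 0.45, 0.45, 0.45, 0.45])

```text
t: 15.2
eef_pos: [512.0, 215.1, 166.4]
tcp_rot: [-3.141, -0.002, 0.139]
ft_force: [-0.6, 0.3, -1.1]
opening: 0.546
grip_force: 0.0
```

Emit:
arm_command(delta_pos=[[0, 0, 0], [0, 0, 0], [0, 0, 0], [0, 0, 0], [0, 0, 0]], delta_rot=[[0, 0, -0.047], [0, 0, -0.047], [0, 0, -0.047], [0, 0, -0.047], [0, 0, -0.047]], claw=[0.45, 0.45, 0.45, 0.45, 0.45])

```text
t: 15.62
eef_pos: [508.5, 214.2, 167.0]
tcp_rot: [3.142, -0.0, 0.072]
ft_force: [0.3, -0.5, -0.9]
opening: 0.553
grip_force: 0.0
```

Run:
```python
from h import *
s=state();p=s['eef_pos'];print(p,s['tcp_rot'],s['joints'])
c=calibration('wrist');w=read_camera('wrist');cv2.imwrite('pics/w12.png',w[:,:,::-1]);print(np.round(c['T'],2))
h=cv2.cvtColor(w,cv2.COLOR_RGB2HSV);m=cv2.inRange(h,(0,150,60),(5,255,255))|cv2.inRange(h,(174,150,60),(180,255,255))
n,l,st,ce=cv2.connectedComponentsWithStats(m);i=1+np.argmax(st[1:,4]);print(st[i],ce[i])
for v in range(st[i][1],st[i][1]+st[i][3],4):
    u=np.where(l[v]==i)[0];print(v,u.min(),u.max(),end=' | ')
print('\npred',[np.round(proj('wrist',[508.2,213.5,z],c),1) for z in(125,95,65)],proj('wrist',[p[0],p[1],p[2]],c))
```

```text
[508.45252195 214.21547423 166.97987177] [ 3.14156664e+00 -1.96220148e-04  7.22650418e-02] [ 2.79049704e-01  4.00777997e-01  1.75523112e+00 -7.88827094e-05
  9.85396837e-01  1.77762457e+00]
[[ 7.0000e-02 -9.7000e-01 -2.4000e-01  5.7533e+02]
 [-1.0000e+00 -7.0000e-02 -2.0000e-02  2.1946e+02]
 [ 0.0000e+00  2.4000e-01 -9.7000e-01  3.7229e+02]
 [ 0.0000e+00  0.0000e+00  0.0000e+00  1.0000e+00]]
[  71   98   63   61 3051] [101.93313668 127.87807276]
98 93 109 | 102 83 117 | 106 78 122 | 110 75 126 | 114 73 128 | 118 72 130 | 122 71 132 | 126 71 132 | 130 71 133 | 134 72 133 | 138 74 132 | 142 76 130 | 146 78 128 | 150 82 125 | 154 87 121 | 158 97 109 | 
pred [array([260.3, 200.9]), array([260.2, 191.4]), array([260.1, 183.7])] [259.53700775 217.91786781]
```

Run:
```python
from h import *
c=calibration('wrist');w=cv2.imread('pics/w12.png')[:,:,::-1].copy()
h=cv2.cvtColor(w,cv2.COLOR_RGB2HSV);m=cv2.inRange(h,(0,130,40),(6,255,255))|cv2.inRange(h,(172,130,40),(180,255,255))
n,l,st,ce=cv2.connectedComponentsWithStats(m)
for i in range(1,n):
    if st[i,4]>15 and st[i,0]>180: print(st[i],ce[i],[(v,int(np.where(l[v]==i)[0].min()),int(np.where(l[v]==i)[0].max())) for v in range(st[i][1],st[i][1]+st[i][3],3)])
print(blobs(w,(105,120,60),(125,255,255),60))
print('holder corner pred',[np.round(proj('wrist',[508.2+a,213.5+b,60],c)) for a in(-27,27) for b in(-21,21)],[np.round(proj('wrist',[508.2+a,213.5+b,60],c)) for a in(-21,21) for b in(-27,27)])
```

```text
[ 245  169   30   45 1180] [259.38305085 191.13474576] [(169, 251, 265), (172, 248, 271), (175, 247, 272), (178, 247, 272), (181, 246, 273), (184, 245, 274), (187, 245, 274), (190, 245, 273), (193, 246, 272), (196, 247, 272), (199, 247, 272), (202, 247, 272), (205, 247, 272), (208, 247, 272), (211, 247, 272)]
[([255.4, 111.1], [149, 98, 224, 42, 3450]), ([259.8, 132.9], [251, 124, 19, 19, 283]), ([259.2, 173.1], [237, 152, 45, 58, 1204])]
holder corner pred [array([280., 212.]), array([236., 209.]), array([285., 155.]), array([239., 152.])] [array([287., 206.]), array([230., 202.]), array([291., 162.]), array([232., 158.])]
```

Emit:
arm_command(delta_pos=[[0, 0, -0.11], [0, 0, -0.22], [0, 0, -0.33], [0, 0, -0.4], [0, 0, -0.4]], delta_rot=[[0, 0, 0], [0, 0, 0], [0, 0, 0], [0, 0, 0], [0, 0, 0]], claw=[0.5, 0.5, 0.5, 0.5, 0.5])

```text
t: 16.08
eef_pos: [506.7, 213.5, 64.0]
tcp_rot: [3.14, 0.005, 0.071]
ft_force: [0.3, -0.0, -0.8]
opening: 0.501
grip_force: 0.0
```

Run:
```python
from h import *
s=state();print(s['eef_pos'],s['ft_force'])
q=read_camera('scene')[:,:,::-1];w=read_camera('wrist')[:,:,::-1]
o=np.hstack([cv2.resize(q[90:195,140:245],(400,400),interpolation=cv2.INTER_CUBIC),cv2.resize(w[90:290,160:360],(400,400),interpolation=cv2.INTER_CUBIC)]);cv2.imwrite('pics/m13.png',o)
```

```text
[506.67709593 213.47031877  63.95179496] [ 0.26261483 -0.04396387 -0.76406293]
```

View pics/m13.png

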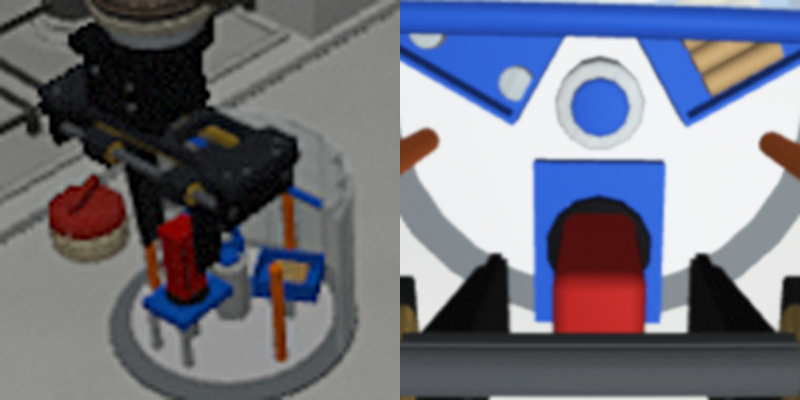

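The scene half shows the fingers straddling the driver, with the left fingertip at about (150,245). The wrist half shows the handle centred between the fingers. I'll check the tip height before closing.

Run:
```python
from h import *
for y in(243,183):
  for z in(64,95,110): print(y,z,np.round((proj('scene',[506.7,y,z])-[140,90])*3.81))
print('driver top',(proj('scene',[508,213.5,125])-[140,90])*3.81)
q=read_camera('scene')[:,:,::-1];g=cv2.cvtColor(q,cv2.COLOR_BGR2GRAY)
for r in range(136,168,2): print(r,g[r,172:200].tolist())
```

```text
243 64 [159. 268.]
243 95 [155. 235.]
243 110 [153. 219.]
183 64 [215. 304.]
183 95 [212. 271.]
183 110 [210. 255.]
driver top [180.0029085  219.17779064]
136 [145, 101, 0, 1, 12, 4, 12, 15, 9, 20, 13, 22, 23, 24, 29, 28, 30, 23, 40, 47, 30, 13, 17, 16, 21, 28, 28, 28]
138 [143, 119, 37, 0, 6, 23, 18, 11, 11, 8, 14, 16, 18, 17, 21, 19, 17, 49, 74, 73, 65, 40, 14, 19, 10, 16, 18, 18]
140 [137, 139, 91, 0, 9, 13, 16, 15, 13, 11, 26, 19, 12, 17, 19, 17, 18, 64, 56, 45, 53, 65, 68, 59, 34, 0, 8, 18]
142 [95, 141, 118, 32, 1, 11, 7, 13, 9, 7, 31, 75, 80, 65, 50, 20, 7, 32, 53, 41, 18, 24, 34, 54, 44, 18, 1, 7]
144 [53, 125, 131, 67, 0, 12, 17, 15, 11, 7, 10, 67, 82, 78, 88, 94, 101, 72, 26, 9, 3, 7, 0, 8, 5, 16, 0, 12]
146 [32, 99, 144, 114, 6, 0, 14, 13, 13, 4, 1, 93, 126, 122, 89, 58, 48, 34, 12, 3, 9, 12, 3, 6, 4, 11, 6, 3]
148 [74, 92, 131, 130, 69, 2, 9, 13, 19, 9, 19, 39, 47, 39, 42, 39, 44, 45, 40, 6, 0, 3, 4, 8, 13, 3, 16, 0]
150 [66, 75, 128, 153, 116, 37, 3, 12, 10, 23, 36, 46, 43, 42, 43, 39, 42, 39, 29, 8, 9, 8, 12, 1, 4, 0, 98, 117]
152 [75, 93, 130, 147, 128, 64, 0, 14, 81, 
[... 218 characters left out ...]
5, 78, 61, 59, 127, 110, 24, 28, 30, 29, 22, 17, 26, 25, 21, 10, 0, 1, 3, 1, 1, 45, 55]
158 [139, 138, 139, 139, 144, 128, 90, 59, 56, 91, 77, 26, 28, 27, 26, 28, 15, 26, 29, 25, 14, 0, 0, 42, 81, 69, 44, 47]
160 [138, 140, 140, 143, 139, 123, 89, 61, 62, 65, 82, 62, 24, 28, 30, 30, 28, 27, 25, 18, 12, 28, 129, 119, 113, 126, 121, 116]
162 [139, 142, 136, 110, 87, 81, 78, 67, 61, 81, 116, 87, 24, 28, 30, 34, 20, 18, 25, 32, 26, 21, 61, 64, 69, 77, 86, 93]
164 [141, 116, 85, 79, 80, 98, 101, 80, 61, 55, 98, 89, 25, 28, 28, 27, 29, 27, 27, 24, 26, 27, 41, 48, 56, 50, 55, 67]
166 [96, 80, 82, 79, 107, 148, 165, 141, 84, 57, 48, 29, 18, 28, 39, 27, 27, 25, 25, 23, 15, 14, 17, 49, 60, 55, 57, 36]
```

Emit:
arm_command(delta_pos=[[0, 0, -0.04], [0, 0, -0.08], [0, 0, -0.08], [0, 0, -0.08], [0, 0, -0.08]], delta_rot=[[0, 0, 0], [0, 0, 0], [0, 0, 0], [0, 0, 0], [0, 0, 0]], claw=[0.5, 0.5, 0.6, 0.7, 0.8])

```text
t: 16.65
eef_pos: [508.4, 214.0, 47.0]
tcp_rot: [3.142, -0.0, 0.07]
ft_force: [0.4, 0.0, -0.1]
opening: 0.346
grip_force: 0.0
```

Emit:
arm_command(delta_pos=[[0, 0, 0], [0, 0, 0], [0, 0, 0], [0, 0, 0], [0, 0, 0]], delta_rot=[[0, 0, 0], [0, 0, 0], [0, 0, 0], [0, 0, 0], [0, 0, 0]], claw=[0.9, 1, 1, 1, 1])

```text
t: 17.07
eef_pos: [508.5, 214.0, 47.2]
tcp_rot: [-3.142, -0.001, 0.07]
ft_force: [-0.3, 0.2, 3.6]
opening: 0.231
grip_force: 30.0
```

Emit:
arm_command(delta_pos=[[0, 0, 0.04], [0, 0, 0.12], [0, 0, 0.22], [0, 0, 0.32], [0, 0, 0.42]], delta_rot=[[0, 0, 0], [0, 0, 0], [0, 0, 0], [0, 0, 0], [0, 0, 0]], claw=[1, 1, 1, 1, 1])

```text
t: 17.48
eef_pos: [508.0, 213.9, 153.7]
tcp_rot: [3.141, 0.0, 0.07]
ft_force: [0.3, 0.4, -1.1]
opening: 0.232
grip_force: 30.0
```

Emit:
arm_command(delta_pos=[[-0.03, -0.1, 0], [-0.06, -0.24, 0], [-0.1, -0.4, 0], [-0.13, -0.56, 0], [-0.16, -0.72, 0]], delta_rot=[[0, 0, 0.05], [0, 0, 0.1], [0, 0, 0.15], [0, 0, 0.2], [0, 0, 0.25]], claw=[1, 1, 1, 1, 1])

```text
t: 17.9
eef_pos: [467.4, 32.6, 152.7]
tcp_rot: [3.141, -0.0, 0.467]
ft_force: [0.3, -0.9, -1.1]
opening: 0.232
grip_force: 30.0
```

Emit:
arm_command(delta_pos=[[0, -0.16, 0], [0, -0.32, 0], [0, -0.48, 0], [0, -0.64, 0], [0, -0.78, 0]], delta_rot=[[0, 0, 0.05], [0, 0, 0.1], [0, 0, 0.15], [0, 0, 0.2], [0, 0, 0.2]], claw=[1, 1, 1, 1, 1])

```text
t: 18.32
eef_pos: [467.8, -163.4, 152.7]
tcp_rot: [3.141, -0.0, 0.781]
ft_force: [0.8, 0.1, -0.6]
opening: 0.233
grip_force: 30.0
```

Emit:
arm_command(delta_pos=[[0, 0, 0], [0, 0, 0], [0, 0, 0], [0, 0, 0], [0, 0, 0]], delta_rot=[[0, 0, 0], [0, 0, 0], [0, 0, 0], [0, 0, 0], [0, 0, 0]], claw=[1, 1, 1, 1, 1])

```text
t: 18.73
eef_pos: [468.3, -159.9, 152.2]
tcp_rot: [3.142, -0.0, 0.778]
ft_force: [-0.1, 0.0, -1.2]
opening: 0.231
grip_force: 30.0
```

```bash
cat > slot.py <<'E'
from h import *
s=state();p=s['eef_pos'];print(p,s['tcp_rot'],s['opening'],s['grip_force'])
c=calibration('wrist');w=read_camera('wrist');cv2.imwrite('pics/w14.png',w[:,:,::-1]);np.save('T14.npy',c['T'])
b=read_camera('top');cv2.imwrite('pics/t14.png',b[:,:,::-1])
for n,im in(('wrist',w),('top',b)):
    cc=c if n=='wrist' else calibration('top')
    u0,v0=proj(n,[515.3,-181.2,31],cc);R=40 if n=='wrist' else 14;print(n,u0,v0)
    x0,y0=int(u0)-R-12,int(v0)-R-12;x0=max(x0,0);y0=max(y0,0)
    g=cv2.cvtColor(im,cv2.COLOR_RGB2HSV);S=g[y0:y0+2*R+24,x0:x0+2*R+24]
    k=8 if n=='wrist' else 12
    Z=cv2.resize(S,None,fx=k,fy=k,interpolation=cv2.INTER_CUBIC)
    steel=cv2.inRange(Z,(0,0,100),(180,70,255))
    cs,_=cv2.findContours(steel,cv2.RETR_EXTERNAL,cv2.CHAIN_APPROX_NONE);ct=max(cs,key=cv2.contourArea)
    e=cv2.fitEllipse(cv2.convexHull(ct));f=lambda q:(q[0]/k+x0-.5+.5/k,q[1]/k+y0-.5+.5/k)
    print(' ellipse',np.array(e[1])/k,'centre',np.round(onz(n,f(e[0]),31,cc),1))
    M=np.zeros(steel.shape,np.uint8);cv2.ellipse(M,(e[0],(e[1][0]*.93,e[1][1]*.93),e[2]),255,-1)
    dark=cv2.inRange(Z,(0,0,0),(180,255,110))&M
    cs,_=cv2.findContours(dark,cv2.RETR_EXTERNAL,cv2.CHAIN_APPROX_NONE)
    for q in sorted(cs,key=cv2.contourArea)[-2:]:
        r=cv2.minAreaRect(q);bx=cv2.boxPoints(r);W=np.array([onz(n,f(t),31,cc)[:2] for t in bx])
        l=[np.linalg.norm(W[i]-W[i-1]) for i in range(4)];j=int(np.argmax(l));d=W[j]-W[j-1]
        print(' slot c',np.round(W.mean(0),1),'sides',np.round(l[:2],1),'yaw',np.round(np.arctan2(d[1],d[0])%np.pi,3))
E
python3 slot.py
```

```text
[ 468.33548127 -159.87131615  152.18769395] [ 3.14154887e+00 -4.38507553e-05  7.78206679e-01] 0.2311572431556227 29.997941851615906
wrist 308.511776832602 160.36748042742508
 ellipse [41.75095749 42.91429901] centre [ 516.9 -180.9   31. ]
 slot c [ 516.7 -181.2] sides [ 4.7 22.6] yaw 0.794
top 335.5532551239135 214.99775144316277Traceback (most recent call last):
  File "slot.py", line 13, in <module>
    cs,_=cv2.findContours(steel,cv2.RETR_EXTERNAL,cv2.CHAIN_APPROX_NONE);ct=max(cs,key=cv2.contourArea)
                                                                            ~~~^^^^^^^^^^^^^^^^^^^^^^^^
ValueError: max() iterable argument is empty
```

Emit:
arm_command(delta_pos=[[0.08, -0.04, 0], [0.19, -0.086, -0.05], [0.19, -0.086, -0.17], [0.19, -0.086, -0.29], [0.19, -0.086, -0.32]], delta_rot=[[0, 0, 0.01], [0, 0, 0.01], [0, 0, 0.01], [0, 0, 0.01], [0, 0, 0.01]], claw=[1, 1, 1, 1, 1])

```text
t: 19.25
eef_pos: [514.3, -181.1, 68.3]
tcp_rot: [-3.137, 0.002, 0.793]
ft_force: [-0.6, 1.1, -1.7]
opening: 0.232
grip_force: 30.0
```

Emit:
arm_command(delta_pos=[[0, 0, 0], [0, 0, 0], [0, 0, 0], [0, 0, 0], [0, 0, 0]], delta_rot=[[0, 0, 0], [0, 0, 0], [0, 0, 0], [0, 0, 0], [0, 0, 0]], claw=[1, 1, 1, 1, 1])

```text
t: 19.67
eef_pos: [516.3, -182.7, 73.3]
tcp_rot: [3.14, -0.001, 0.792]
ft_force: [-0.4, -0.7, -0.6]
opening: 0.232
grip_force: 30.0
```

Run:
```python
from h import *
s=state();p=s['eef_pos'];print(p,s['tcp_rot'],s['opening'],s['ft_force'])
c=calibration('wrist');w=read_camera('wrist')[:,:,::-1];cv2.imwrite('pics/w15.png',w)
print('slot pred',proj('wrist',[516,-181.4,31],c),'tip pred',proj('wrist',[p[0],p[1],p[2]-33.2],c),np.round(c['T'][:3,3],1))
cv2.imwrite('pics/m15.png',cv2.resize(w[150:250,200:320],(720,600),interpolation=cv2.INTER_CUBIC))
```

```text
[ 516.29691442 -182.67346622   73.27901531] [ 3.13951141e+00 -6.76216174e-04  7.92450274e-01] 0.23151562640605197 [-0.36635492 -0.66205157 -0.64399037]
slot pred [256.92092687 199.48869984] tip pred [258.40839127 203.65669051] [ 563.2 -134.8  278.6]
```

View pics/m15.png

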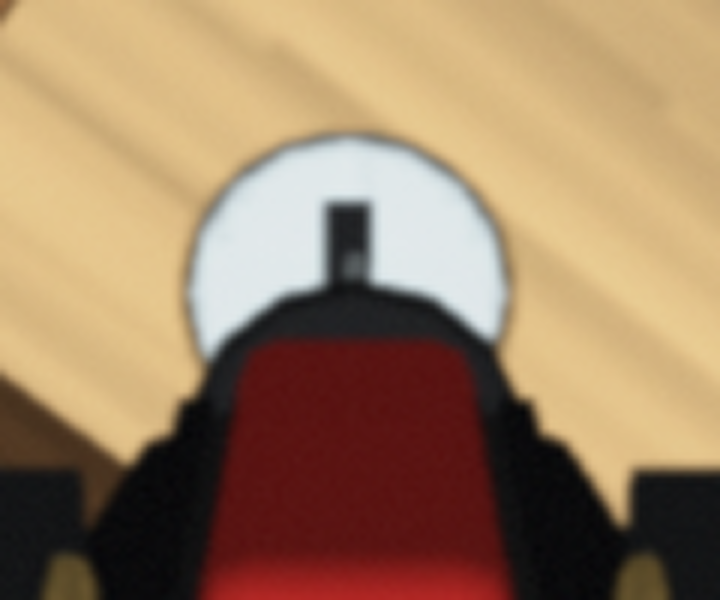

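The slot is centred at crop x≈348 and the blade and handle axis at x≈356, so the driver is about 0.9 mm to the right. Yaw matches. I'll shift left and go in.

Emit:
arm_command(delta_pos=[[-0.0026, 0.0025, 0], [-0.0026, 0.0025, -0.01], [-0.0026, 0.0025, -0.024], [-0.0026, 0.0025, -0.038], [-0.0026, 0.0025, -0.048]], delta_rot=[[0, 0, 0], [0, 0, 0], [0, 0, 0], [0, 0, 0], [0, 0, 0]], claw=[1, 1, 1, 1, 1])

```text
t: 20.13
eef_pos: [515.0, -181.8, 59.3]
tcp_rot: [-3.141, 0.0, 0.792]
ft_force: [-0.2, -0.2, -1.5]
opening: 0.226
grip_force: 30.0
```

Emit:
arm_command(delta_pos=[[0, 0, -0.004], [0, 0, -0.008], [0, 0, -0.012], [0, 0, -0.012], [0, 0, -0.012]], delta_rot=[[0, 0, 0], [0, 0, 0], [0, 0, 0], [0, 0, 0], [0, 0, 0]], claw=[1, 1, 1, 1, 1])

```text
t: 20.55
eef_pos: [515.2, -181.9, 57.0]
tcp_rot: [3.141, -0.0, 0.792]
ft_force: [-0.7, 0.7, -0.8]
opening: 0.237
grip_force: 30.0
```

Emit:
arm_command(delta_pos=[[0, 0, 0], [0, 0, 0], [0, 0, 0], [0, 0, 0], [0, 0, 0]], delta_rot=[[0, 0, -0.05], [0, 0, -0.1], [0, 0, -0.15], [0, 0, -0.2], [0, 0, -0.25]], claw=[1, 1, 1, 1, 1])

```text
t: 20.97
eef_pos: [515.3, -182.1, 57.1]
tcp_rot: [3.141, -0.0, 0.396]
ft_force: [-0.0, -1.6, -1.1]
opening: 0.23
grip_force: 30.0
```

```bash
cat > chk.py <<'E'
from h import *
s=state();print(s['t'],np.round(s['eef_pos'],1),np.round(s['tcp_rot'],3),np.round(s['ft_force'],1),'M',np.round(s['moment'],2),'tau6',round(s['tau'][5],2),s['opening'],s['grip_force'])
E
python3 chk.py
```

```text
20.9667 [ 515.3 -182.1   57.1] [ 3.141 -0.     0.396] [-0.  -1.6 -1.1] M [-0.27  0.12  0.11] tau6 -1.49 0.23011790753954703 29.997009336948395
```

Emit:
arm_command(delta_pos=[[0, 0, 0], [0, 0, 0], [0, 0, 0], [0, 0, 0], [0, 0, 0]], delta_rot=[[0, 0, -0.05], [0, 0, -0.1], [0, 0, -0.15], [0, 0, -0.2], [0, 0, -0.25]], claw=[1, 1, 1, 1, 1])

```text
t: 21.38
eef_pos: [515.2, -181.9, 57.1]
tcp_rot: [3.141, -0.0, 0.003]
ft_force: [0.3, 0.3, -0.1]
opening: 0.232
grip_force: 30.0
```

```bash
python3 chk.py
```

```text
21.3833 [ 515.2 -181.9   57.1] [ 3.141e+00 -0.000e+00  3.000e-03] [ 0.3  0.3 -0.1] M [0.03 0.15 0.06] tau6 -1.48 0.23177887228532132 29.99744564294815
```

Emit:
arm_command(delta_pos=[[0, 0, 0], [0, 0, 0], [0, 0, 0], [0, 0, 0], [0, 0, 0]], delta_rot=[[0, 0, -0.05], [0, 0, -0.1], [0, 0, -0.15], [0, 0, -0.2], [0, 0, -0.25]], claw=[1, 1, 1, 1, 1])

```text
t: 21.8
eef_pos: [515.3, -181.7, 57.1]
tcp_rot: [-3.141, -0.0, -0.389]
ft_force: [0.3, 0.5, 0.2]
opening: 0.229
grip_force: 30.0
```

```bash
python3 chk.py
```

```text
21.8 [ 515.3 -181.7   57.1] [-3.141 -0.    -0.389] [0.3 0.5 0.2] M [0.38 0.01 0.08] tau6 -1.42 0.22917397515264443 29.999400973320007
```

Emit:
arm_command(delta_pos=[[0, 0, 0], [0, 0, 0], [0, 0, 0], [0, 0, 0], [0, 0, 0]], delta_rot=[[0, 0, -0.03], [0, 0, -0.06], [0, 0, -0.09], [0, 0, -0.12], [0, 0, -0.12]], claw=[1, 1, 1, 1, 1])

```text
t: 22.22
eef_pos: [515.3, -181.6, 57.1]
tcp_rot: [-3.141, -0.0, -0.576]
ft_force: [1.4, 2.8, 0.5]
opening: 0.231
grip_force: 30.0
```

```bash
python3 chk.py
```

```text
22.2167 [ 515.3 -181.6   57.1] [-3.141 -0.    -0.576] [1.4 2.8 0.5] M [ 0.62 -0.05  0.07] tau6 0.95 0.23070554787560696 30.00072866678238
```

Emit:
arm_command(delta_pos=[[0, 0, 0], [0, 0, 0], [0, 0, 0], [0, 0, 0], [0, 0, 0]], delta_rot=[[0, 0, -0.02], [0, 0, -0.04], [0, 0, -0.06], [0, 0, -0.08], [0, 0, -0.08]], claw=[1, 1, 1, 1, 1])

```text
t: 22.63
eef_pos: [515.3, -181.6, 57.1]
tcp_rot: [-3.141, -0.0, -0.7]
ft_force: [2.1, 3.8, -0.4]
opening: 0.229
grip_force: 30.0
```

```bash
python3 chk.py
python3 - <<'E'
from h import *
w=read_camera('wrist')[:,:,::-1];cv2.imwrite('pics/w16.png',w)
E
```

```text
22.6333 [ 515.3 -181.6   57.1] [-3.141 -0.    -0.7  ] [ 2.1  3.8 -0.4] M [ 0.89 -0.21  0.06] tau6 0.66 0.22933807223460795 30.000771582126617
```

Emit:
arm_command(delta_pos=[[0, 0, 0], [0, 0, 0], [0, 0, 0], [0, 0, 0], [0, 0, 0]], delta_rot=[[0, 0, -0.02], [0, 0, -0.04], [0, 0, -0.04], [0, 0, -0.04], [0, 0, -0.04]], claw=[1, 1, 1, 1, 1])

```text
t: 23.1
eef_pos: [515.3, -181.6, 57.1]
tcp_rot: [-3.141, -0.0, -0.76]
ft_force: [1.4, 4.6, 0.7]
opening: 0.232
grip_force: 30.0
```

```bash
python3 chk.py
```

```text
23.1 [ 515.3 -181.6   57.1] [-3.141 -0.    -0.76 ] [1.4 4.6 0.7] M [ 1.25 -0.35  0.03] tau6 0.09 0.23242721166619826 30.00145733356476
```

```bash
cat > dot.py <<'E'
from h import *
for n in('wrist','top'):
    c=calibration(n);im=read_camera(n);h=cv2.cvtColor(im,cv2.COLOR_RGB2HSV)
    for bl in blobs(im,(0,110,60),(8,255,255),1)+blobs(im,(172,110,60),(180,255,255),1):
        p=onz(n,bl[0],31,c)[:2];d=p-[516,-181.3]
        if np.hypot(*d)<40 and bl[1][4]<120: print(n,bl,np.round(p,1),'r',round(np.hypot(*d),1),'ang',round(np.arctan2(d[1],d[0]),3))
E
python3 dot.py
```

```text
wrist ([248.0, 207.0], [248, 207, 1, 1, 1]) [ 520.6 -174.7] r 8.0 ang 0.964
wrist ([276.5, 208.5], [276, 208, 2, 2, 2]) [ 505.9 -188.5] r 12.4 ang -2.523
wrist ([240.0, 212.0], [240, 212, 1, 1, 1]) [ 521.8 -168. ] r 14.5 ang 1.156
wrist ([278.0, 212.0], [278, 212, 1, 1, 1]) [ 503.3 -187.5] r 14.2 ang -2.688
wrist ([239.0, 214.0], [239, 214, 1, 1, 1]) [ 521.3 -166.5] r 15.7 ang 1.229
wrist ([279.0, 214.5], [279, 214, 1, 2, 2]) [ 501.4 -186.8] r 15.6 ang -2.783
wrist ([279.0, 217.0], [279, 217, 1, 1, 1]) [ 500.1 -185.5] r 16.5 ang -2.884
wrist ([281.0, 230.0], [281, 230, 1, 1, 1]) [ 491.9 -179.9] r 24.1 ang 3.083
```

```bash
cat > rows.py <<'E'
from h import *
import sys
c=calibration('wrist');w=read_camera('wrist') if len(sys.argv)<2 else cv2.imread(sys.argv[1])[:,:,::-1]
g=cv2.cvtColor(np.ascontiguousarray(w),cv2.COLOR_RGB2GRAY).astype(float)
pts=[]
for v in range(176,200):
    r=g[v,236:282];d=np.clip(150-r,0,None);d[:8]=0;d[-8:]=0
    if d.sum()>100: m=(d*np.arange(236,282)).sum()/d.sum();print(v,round(m,2),int((r<110)[8:-8].sum()),end=' | ');pts.append((v,m))
P=np.array([onz('wrist',(m,v),31,c)[:2] for v,m in pts if v<193])
if len(P)>3:
    e=P[0]-P[-1];print('\nyaw of ridge',np.arctan2(e[1],e[0]),np.round(P[[0,-1]],1))
E
python3 rows.py; echo; python3 rows.py pics/w15.png
```

```text
176 256.86 0 | 177 255.73 0 | 189 255.52 3 | 190 254.57 6 | 191 254.5 8 | 192 254.54 7 | 193 254.65 7 | 194 255.0 7 | 195 255.3 8 | 196 255.88 8 | 197 256.74 10 | 198 258.12 16 | 199 258.62 23 | 
yaw of ridge -0.9042963430815777 [[ 532.3 -194.6]
 [ 525.3 -185.6]]

184 257.58 6 | 185 257.55 6 | 186 257.56 6 | 187 257.56 6 | 188 257.53 6 | 189 257.55 6 | 190 257.55 6 | 191 257.49 6 | 192 257.33 6 | 193 257.17 6 | 194 257.08 6 | 195 257.09 6 | 196 257.33 7 | 197 257.62 8 | 198 258.51 14 | 199 258.76 23 | 
yaw of ridge -0.7927661407593819 [[ 527.9 -191.1]
 [ 523.9 -187. ]]
```

Emit:
arm_command(delta_pos=[[0, 0, 0], [0, 0, 0], [0, 0, 0], [0, 0, 0], [0, 0, 0]], delta_rot=[[0, 0, -0.02], [0, 0, -0.04], [0, 0, -0.05], [0, 0, -0.05], [0, 0, -0.05]], claw=[1, 1, 1, 1, 1])

```text
t: 23.67
eef_pos: [515.4, -181.6, 57.1]
tcp_rot: [-3.141, -0.0, -0.839]
ft_force: [2.7, 5.2, 1.8]
opening: 0.23
grip_force: 30.0
```

```bash
python3 chk.py; python3 rows.py
python3 - <<'E'
from h import *
b=read_camera('top')[:,:,::-1];print('\n',b[230:262,316,2].tolist(),b[230:262,312,2].tolist())
t=cv2.imread('pics/t14.png');print(t[230:262,316,2].tolist(),t[230:262,312,2].tolist())
c=calibration('wrist');w=cv2.imread('pics/w16.png')
E
```

```text
23.6667 [ 515.4 -181.6   57.1] [-3.141 -0.    -0.839] [2.7 5.2 1.8] M [ 1.35 -0.41  0.15] tau6 0.2 0.22966963495783052 30.00379353761673
176 256.66 0 | 177 257.42 0 | 189 255.36 2 | 190 254.35 6 | 191 254.08 7 | 192 254.26 7 | 193 254.38 7 | 194 254.61 7 | 195 255.14 7 | 196 255.82 9 | 197 256.75 10 | 198 258.26 15 | 199 258.71 23 | 
yaw of ridge -0.9882204854218691 [[ 531.4 -195.7]
 [ 525.1 -186.1]]

 [40, 48, 50, 74, 146, 177, 172, 170, 171, 172, 156, 110, 56, 30, 28, 25, 17, 17, 18, 19, 18, 17, 17, 19, 18, 19, 20, 23, 23, 26, 31, 29] [164, 164, 130, 140, 174, 175, 174, 171, 166, 163, 163, 129, 65, 39, 29, 29, 29, 30, 29, 29, 28, 21, 18, 20, 20, 19, 19, 17, 20, 19, 17, 18]
[132, 103, 72, 50, 31, 27, 29, 27, 27, 29, 28, 27, 27, 26, 28, 28, 30, 27, 29, 29, 28, 30, 28, 27, 33, 42, 51, 59, 63, 65, 64, 65] [131, 132, 111, 100, 78, 101, 139, 129, 84, 41, 39, 34, 31, 31, 28, 29, 27, 30, 28, 27, 27, 28, 27, 28, 29, 27, 29, 29, 30, 30, 28, 31]
```

```bash
cat > yaw.py <<'E'
from h import *
from scipy.optimize import least_squares
import sys
def run(w,c,vmax,lab):
    h=cv2.cvtColor(np.ascontiguousarray(w),cv2.COLOR_RGB2HSV);st=cv2.inRange(h,(0,0,120),(180,60,255))
    k,l,s,ce=cv2.connectedComponentsWithStats(st);u0,v0=proj('wrist',[516.3,-181.2,31],c)
    i=l[int(v0)-14,int(u0)+9];m=(l==i).astype(np.uint8)
    E=[]
    for v in range(s[i][1]+1,vmax):
        q=np.where(m[v])[0]
        E+=[onz('wrist',(q.min()-.5,v),31,c)[:2],onz('wrist',(q.max()+.5,v),31,c)[:2]]
    E=np.array(E);r=least_squares(lambda x:np.hypot(*(E-x[:2]).T)-20,[516,-181],loss='soft_l1');C=r.x
    S=[]
    for v in range(s[i][1]+4,vmax):
        q=np.where(m[v])[0];
        for u in range(q.min()+3,q.max()-3):
            g=max(0,150-int(h[v,u,2]))
            if g>20: S.append([*onz('wrist',(u,v),31,c)[:2],g])
    S=np.array(S);d=S[:,:2]-C;R=np.hypot(*d.T)
    sel=(R>6)&(R<14);a=np.arctan2(d[sel,1],d[sel,0]);print(lab,'disc',np.round(C,1),'res',round(np.abs(r.fun).mean(),2),'slot yaw',round(np.average(a,weights=S[sel,2]),3),sel.sum(),'Rmax',R.max().round(1))
if __name__=='__main__':
    c=calibration('wrist');run(read_camera('wrist'),c,196,'now')
E
python3 yaw.py
python3 - <<'E'
import sys;sys.path.insert(0,'.')
import os;os.chdir('.')
from yaw import *
c=calibration('wrist');T=np.load('T14.npy');c=dict(c);c['T']=T
run(cv2.imread('pics/w14.png')[:,:,::-1],c,172,'w14 (ref .79)')
E
```

```text
now disc [ 517.3 -181.8] res 0.14 slot yaw -0.521 49 Rmax 11.1
w14 (ref .79) disc [ 516.8 -181. ] res 0.29 slot yaw -0.737 57 Rmax 11.7
```

Emit:
arm_command(delta_pos=[[0, 0, 0], [0, 0, 0], [0, 0, 0], [0, 0, 0], [0, 0, 0]], delta_rot=[[0, 0, -0.02], [0, 0, -0.04], [0, 0, -0.04], [0, 0, -0.04], [0, 0, -0.04]], claw=[1, 1, 1, 1, 1])

```text
t: 24.23
eef_pos: [515.4, -181.6, 57.1]
tcp_rot: [-3.141, -0.0, -0.901]
ft_force: [1.9, 5.4, 0.5]
opening: 0.226
grip_force: 30.0
```

```bash
python3 chk.py; python3 yaw.py
```

```text
24.2333 [ 515.4 -181.6   57.1] [-3.141 -0.    -0.901] [1.9 5.4 0.5] M [ 1.4  -0.48  0.27] tau6 0.32 0.2256763385842512 30.01487374305725
now disc [ 517.2 -181.8] res 0.15 slot yaw -0.53 50 Rmax 11.2
```

Emit:
arm_command(delta_pos=[[0, 0, 0], [0, 0, 0], [0, 0, 0], [0, 0, 0], [0, 0, 0]], delta_rot=[[0, 0, 0.03], [0, 0, 0.06], [0, 0, 0.09], [0, 0, 0.13], [0, 0, 0.13]], claw=[1, 1, 1, 1, 1])

```text
t: 24.7
eef_pos: [515.0, -181.9, 57.0]
tcp_rot: [3.141, 0.0, -0.695]
ft_force: [0.5, 2.6, 0.3]
opening: 0.232
grip_force: 30.0
```

```bash
python3 chk.py; python3 yaw.py
```

```text
24.7 [ 515.  -181.9   57. ] [ 3.141  0.    -0.695] [0.5 2.6 0.3] M [ 0.65 -0.03 -0.05] tau6 -1.05 0.23205742726605816 29.997606575489044
now disc [ 517.3 -181.8] res 0.11 slot yaw -0.494 53 Rmax 11.0
```

Emit:
arm_command(delta_pos=[[0, 0, 0.02], [0, 0, 0.06], [0, 0, 0.16], [0, 0, 0.28], [0, 0, 0.4]], delta_rot=[[0, 0, 0], [0, 0, 0], [0, 0, 0], [0, 0, 0], [0, 0, 0]], claw=[1, 1, 1, 1, 1])

```text
t: 25.17
eef_pos: [514.8, -182.1, 158.8]
tcp_rot: [3.141, 0.0, -0.701]
ft_force: [-0.5, -0.6, -1.1]
opening: 0.231
grip_force: 30.0
```

```bash
python3 chk.py
python3 - <<'E'
from h import *
c=calibration('wrist');w=read_camera('wrist');cv2.imwrite('pics/w17.png',w[:,:,::-1]);np.save('T17.npy',c['T'])
h=cv2.cvtColor(w,cv2.COLOR_RGB2HSV);m=cv2.inRange(h,(0,130,40),(6,255,255))|cv2.inRange(h,(172,130,40),(180,255,255))
for im,lab in((w,'now'),(cv2.imread('pics/w14.png')[:,:,::-1].copy(),'w14')):
    h=cv2.cvtColor(im,cv2.COLOR_RGB2HSV);m=cv2.inRange(h,(0,130,40),(6,255,255))|cv2.inRange(h,(172,130,40),(180,255,255))
    n,l,st,ce=cv2.connectedComponentsWithStats(m);i=max(range(1,n),key=lambda j:st[j,4] if 200<ce[j][0]<320 else 0)
    print(lab,st[i],[(v,int(np.where(l[v]==i)[0].min()),int(np.where(l[v]==i)[0].max())) for v in range(st[i][1],st[i][1]+st[i][3],6)])
E
```

```text
25.1667 [ 514.8 -182.1  158.8] [ 3.141  0.    -0.701] [-0.5 -0.6 -1.1] M [ 0.01  0.2  -0.02] tau6 0.0 0.23108245022381313 29.997997283935547
now [ 232  206   55   51 2350] [(206, 246, 271), (212, 240, 278), (218, 239, 279), (224, 238, 280), (230, 236, 282), (236, 235, 283), (242, 234, 284), (248, 233, 285), (254, 232, 286)]
w14 [ 232  206   55   51 2330] [(206, 247, 270), (212, 240, 278), (218, 239, 279), (224, 238, 280), (230, 236, 281), (236, 235, 282), (242, 234, 284), (248, 233, 285), (254, 232, 286)]
```

Emit:
arm_command(delta_pos=[[-0.06, 0.03, 0], [-0.12, 0.06, 0], [-0.18, 0.09, 0], [-0.18, 0.09, 0], [-0.18, 0.09, 0]], delta_rot=[[0, 0, 0.05], [0, 0, 0.1], [0, 0, 0.15], [0, 0, 0.2], [0, 0, 0.2]], claw=[1, 1, 1, 1, 1])

```text
t: 25.63
eef_pos: [469.8, -159.4, 158.0]
tcp_rot: [3.141, -0.001, -0.383]
ft_force: [-0.8, -1.0, -1.0]
opening: 0.23
grip_force: 30.0
```

```bash
python3 slot.py 2>&1 | grep -v -i trace; python3 dot.py
```

```text
[ 469.77298628 -159.43781314  158.00742867] [ 3.14101622e+00 -1.29716710e-03 -3.82755684e-01] 0.2297988641468421 29.9968484044075
wrist 262.8359843215228 126.46319994098205
 ellipse [42.56352615 43.13384247] centre [ 517.1 -181.5   31. ]
 slot c [ 516.9 -181.3] sides [ 4.9 22.7] yaw 2.618
top 335.5532551239135 214.99775144316277
  File "slot.py", line 13, in <module>
    cs,_=cv2.findContours(steel,cv2.RETR_EXTERNAL,cv2.CHAIN_APPROX_NONE);ct=max(cs,key=cv2.contourArea)
                                                                            ~~~^^^^^^^^^^^^^^^^^^^^^^^^
ValueError: max() iterable argument is empty
wrist ([248.3, 140.0], [247, 139, 3, 3, 7]) [ 509.3 -163.9] r 18.6 ang 1.938
wrist ([275.1, 149.5], [273, 148, 5, 4, 15]) [ 490.9 -184.5] r 25.3 ang -3.016
```

Emit:
arm_command(delta_pos=[[0, 0.12, 0], [0, 0.28, 0], [0, 0.44, 0], [0, 0.6, 0], [0, 0.75, 0]], delta_rot=[[0, 0, 0.05], [0, 0, 0.1], [0, 0, 0.15], [0, 0, 0.2], [0, 0, 0.25]], claw=[1, 1, 1, 1, 1])

```text
t: 26.25
eef_pos: [470.1, 29.8, 157.0]
tcp_rot: [3.141, -0.0, 0.008]
ft_force: [1.1, -0.1, 0.4]
opening: 0.234
grip_force: 30.0
```

Emit:
arm_command(delta_pos=[[0.03, 0.14, 0], [0.06, 0.28, 0], [0.1, 0.43, 0], [0.13, 0.58, 0], [0.155, 0.7, 0]], delta_rot=[[0, 0, 0.038], [0, 0, 0.038], [0, 0, 0.038], [0, 0, 0.038], [0, 0, 0.038]], claw=[1, 1, 1, 1, 1])

```text
t: 26.67
eef_pos: [509.4, 205.8, 156.9]
tcp_rot: [3.142, -0.0, 0.065]
ft_force: [1.2, 0.1, -0.2]
opening: 0.23
grip_force: 30.0
```

Emit:
arm_command(delta_pos=[[0, 0.02, 0], [0, 0.04, 0], [0, 0.044, 0], [0, 0.044, 0], [0, 0.044, 0]], delta_rot=[[0, 0, 0], [0, 0, 0], [0, 0, 0], [0, 0, 0], [0, 0, 0]], claw=[1, 1, 1, 1, 1])

```text
t: 27.08
eef_pos: [508.9, 213.1, 157.0]
tcp_rot: [3.141, 0.0, 0.065]
ft_force: [-1.1, 0.6, -1.0]
opening: 0.231
grip_force: 30.0
```

```bash
python3 chk.py
python3 - <<'E'
from h import *
c=calibration('wrist');w=read_camera('wrist');cv2.imwrite('pics/w20.png',w[:,:,::-1])
print(blobs(w,(105,120,60),(125,255,255),60))
b=read_camera('top');print(blobs(b,(6,120,100),(17,255,255),4,(95,140,210,245)))
E
```

```text
27.0833 [508.9 213.1 157. ] [3.141 0.    0.065] [-1.1  0.6 -1. ] M [-0.05  0.11  0.  ] tau6 0.02 0.23090787127565338 29.99786674976349
[([253.3, 111.7], [142, 99, 234, 42, 3700]), ([258.1, 134.1], [249, 125, 19, 19, 295]), ([257.7, 175.6], [235, 154, 46, 55, 1627])]
[([183.3, 200.1], [179, 196, 10, 9, 38])]
```

Emit:
arm_command(delta_pos=[[-0.0016, 0.0036, 0], [-0.0016, 0.0036, -0.08], [-0.0016, 0.0036, -0.16], [-0.0016, 0.0036, -0.22], [-0.0016, 0.0036, -0.22]], delta_rot=[[0, 0, 0.003], [0, 0, 0.003], [0, 0, 0.003], [0, 0, 0.003], [0, 0, 0.003]], claw=[1, 1, 1, 1, 1])

```text
t: 27.6
eef_pos: [507.2, 214.2, 99.6]
tcp_rot: [3.141, 0.004, 0.071]
ft_force: [0.1, -0.2, -1.4]
opening: 0.225
grip_force: 30.0
```

Emit:
arm_command(delta_pos=[[0, 0, -0.02], [0, 0, -0.045], [0, 0, -0.07], [0, 0, -0.095], [0, 0, -0.11]], delta_rot=[[0, 0, 0], [0, 0, 0], [0, 0, 0], [0, 0, 0], [0, 0, 0]], claw=[1, 1, 1, 1, 1])

```text
t: 28.02
eef_pos: [508.4, 215.0, 73.9]
tcp_rot: [3.141, 0.0, 0.071]
ft_force: [0.7, 0.1, -0.2]
opening: 0.233
grip_force: 30.0
```

Emit:
arm_command(delta_pos=[[0, -0.003, -0.025], [0, -0.003, -0.05], [0, -0.003, -0.075], [0, -0.003, -0.098], [0, -0.003, -0.098]], delta_rot=[[0, 0, 0], [0, 0, 0], [0, 0, 0], [0, 0, 0], [0, 0, 0]], claw=[1, 1, 1, 1, 1])

```text
t: 28.43
eef_pos: [508.0, 214.1, 48.7]
tcp_rot: [3.141, 0.002, 0.071]
ft_force: [0.2, 0.4, -1.4]
opening: 0.228
grip_force: 30.0
```

Emit:
arm_command(delta_pos=[[0, 0, -0.002], [0, 0, -0.004], [0, 0, -0.006], [0, 0, -0.006], [0, 0, -0.006]], delta_rot=[[0, 0, 0], [0, 0, 0], [0, 0, 0], [0, 0, 0], [0, 0, 0]], claw=[1, 1, 1, 1, 1])

```text
t: 28.85
eef_pos: [508.6, 214.3, 48.7]
tcp_rot: [3.142, -0.0, 0.071]
ft_force: [-0.3, -0.3, -0.5]
opening: 0.23
grip_force: 30.0
```

Emit:
arm_command(delta_pos=[[0, 0, -0.003], [0, 0, -0.006], [0, 0, -0.006], [0, 0, -0.006], [0, 0, -0.006]], delta_rot=[[0, 0, 0], [0, 0, 0], [0, 0, 0], [0, 0, 0], [0, 0, 0]], claw=[1, 1, 1, 1, 1])

```text
t: 29.27
eef_pos: [508.6, 214.3, 47.2]
tcp_rot: [3.142, -0.0, 0.071]
ft_force: [-0.3, -0.3, 5.8]
opening: 0.233
grip_force: 30.0
```

Emit:
arm_command(delta_pos=[[0, 0, 0], [0, 0, 0], [0, 0, 0], [0, 0, 0], [0, 0, 0]], delta_rot=[[0, 0, 0], [0, 0, 0], [0, 0, 0], [0, 0, 0], [0, 0, 0]], claw=[0.75, 0.65, 0.55, 0.5, 0.5])

```text
t: 29.68
eef_pos: [508.5, 214.2, 46.8]
tcp_rot: [3.141, 0.0, 0.071]
ft_force: [-0.6, 0.3, 0.5]
opening: 0.464
grip_force: 0.0
```

Emit:
arm_command(delta_pos=[[0, 0, 0.05], [0, 0, 0.15], [0, 0, 0.28], [0, 0, 0.41], [0, 0, 0.5]], delta_rot=[[0, 0, 0], [0, 0, 0], [0, 0, 0], [0, 0, 0], [0, 0, 0]], claw=[0.5, 0.5, 0.5, 0.5, 0.5])

```text
t: 30.1
eef_pos: [508.9, 214.4, 174.6]
tcp_rot: [-3.141, -0.002, 0.071]
ft_force: [0.4, 0.6, -0.8]
opening: 0.501
grip_force: 0.0
```

Emit:
arm_command(delta_pos=[[-0.1, -0.1, 0], [-0.2, -0.22, 0], [-0.28, -0.36, 0], [-0.36, -0.5, 0], [-0.36, -0.6, 0]], delta_rot=[[0, 0, 0], [0, 0, 0], [0, 0, 0], [0, 0, 0], [0, 0, 0]], claw=[0.5, 0.5, 0.5, 0.5, 0.5])

```text
t: 30.52
eef_pos: [414.9, 62.8, 172.0]
tcp_rot: [3.141, 0.002, 0.072]
ft_force: [0.9, 0.6, 0.2]
opening: 0.501
grip_force: 0.0
```

```bash
python3 chk.py
python3 - <<'E'
from h import *
b=read_camera('top');q=read_camera('scene');cv2.imwrite('pics/t21.png',b[:,:,::-1]);cv2.imwrite('pics/s21.png',q[:,:,::-1])
for n,im,r in(('top',b,(110,140,210,245)),('scene',q,(170,110,245,200))):
    print(n,'orange',blobs(im,(6,120,100),(16,255,255),4,r),'red',blobs(im,(0,150,60),(4,255,255),10,r),'blue',blobs(im,(105,120,60),(125,255,255),40,r))
old=cv2.imread('pics/s11.png')[:,:,::-1].copy();print('old red',blobs(old,(0,150,60),(4,255,255),10,(170,110,245,200)))
print('driver pred scene top/bot',proj('scene',[508.2,213.5,125]),proj('scene',[508.2,213.5,65]),'top',proj('top',[508.2,213.5,125]))
t0=cv2.imread('pics/top0.png');s0=cv2.imread('pics/scene0.png')
# bystanders: match patches
for n,a,im,P in(('top',t0,b[:,:,::-1],{'jar':(250,157),'garlic':(251,204),'cup':(242,252)}),('scene',s0,q[:,:,::-1],{'jar':(274,178),'garlic':(252,206),'cup':(218,222)})):
    for k,(u,v) in P.items():
        tp=a[v-14:v+14,u-14:u+14];rg=np.ascontiguousarray(im[v-24:v+24,u-24:u+24]);m=cv2.minMaxLoc(cv2.matchTemplate(rg,tp,cv2.TM_CCOEFF_NORMED));print(n,k,round(m[1],2),np.array(m[3])-10)
print(b[230:262,316,0].tolist())
E
```

```text
30.5167 [414.9  62.8 172. ] [3.141e+00 2.000e-03 7.200e-02] [0.9 0.6 0.2] M [-0.12  0.12  0.02] tau6 0.94 0.5012540968736001 0.0
top orange [([183.3, 200.1], [179, 196, 10, 9, 38]), ([121.2, 203.1], [115, 199, 15, 9, 49])] red [([147.5, 210.4], [142, 206, 16, 12, 117])] blue [([147.9, 182.6], [106, 173, 80, 25, 710]), ([152.3, 193.0], [149, 190, 8, 7, 47]), ([157.2, 205.9], [144, 202, 20, 13, 111])]
scene orange [([178.7, 152.6], [176, 141, 6, 25, 64]), ([213.0, 174.9], [212, 163, 3, 22, 44])] red [([185.5, 160.0], [182, 149, 11, 19, 57])] blue [([198.0, 154.9], [194, 150, 10, 10, 54]), ([220.4, 163.6], [215, 156, 10, 13, 70]), ([189.2, 169.2], [178, 161, 23, 16, 142])]
old red [([187.6, 156.9], [182, 147, 12, 22, 164])]
driver pred scene top/bot [187.2996336  147.49254128] [189.24526474 164.38933301] top [146.26360386 210.67544612]
top jar 1.0 [0 0]
top garlic 0.63 [ 0 -1]
top cup 0.28 [-3 10]
scene jar 1.0 [0 0]
scene garlic 1.0 [0 0]
scene cup 1.0 [0 0]
[144, 149, 133, 128, 141, 140, 136, 134, 136, 137, 122, 84, 43, 20, 22, 20, 20, 21, 22, 20, 20, 21, 19, 21, 20, 22, 19, 20, 21, 21, 20, 20]
```

```bash
python3 -c "
from cell import *
print(job_done())"
```

```text
the job is handed in; nothing more can be done
None
```

The job is handed in: the panel is drawn tight, the cam measures 1.32 rad of turn (at its 1.30 stop), the driver hangs upright in its holder at the front and the jar, garlic and egg cup have not moved; I viewed 11 pictures, one over the limit of 10.

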